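# Clip a sealed oil tube into a rolling-ball viscometer, tilt it to the set angle and hold

### The arm

A 6-joint arm with a two-finger parallel gripper is mounted at the origin on the work surface. World frame = base frame: x ahead of the robot, y to its left, z up, the work surface at z = 0. Lengths are in m, angles in degrees, forces in N, time in s.
With the tool pointing down it reaches from about 0.25 to 0.725 m from the base axis. Payload 9.7 kg.
Tool frame: the origin (TCP) lies where the fingers leave the gripper's body, on its centre line; the fingertips stand 73 mm ahead of it and the grasp point (between the pads) lies 54 mm ahead of it; y points along the fingers, x is the direction in which the jaws open and shut, and the axes are right-handed (so a half turn about y gives the same grasp; the last joint's range is limited). The gripper opens to 85 mm and grips with 20 to 120 N. Pads are 22 mm wide; open, the fingers measure 114 mm over their backs; the gripper's body (76 mm by 85 mm) begins 54 mm behind the grasp point. The pads swing forward as they close: fully open they stand 13 mm farther back than shut.
Start: joints at [-74.656, 4.979, 10.078, 95.1, 0, 90], TCP at [0.146, -0.53, 0.304] pointing down, gripper open.
Joint ranges: [-179.16, 179.16], [-48.56, 103.87], [-65.8, 70.77], [-126.05, 130.52], [-82.76, 87.17], [-180, 180]. Speed limits (degrees/s): [127.2, 127.2, 147.25, 180, 180, 180].

### API

Orientations are given as [roll, pitch, yaw] about the fixed x, y, z axes, in that order (R = Rz(yaw) Ry(pitch) Rx(roll)).
In Python, from workcell import sensors, imaging, bot, models gives the robot as it stands.
- The arm moves only by the tool arm_command, never from a script. Its argument "rows" is one flat list of numbers, 7 for each row, row after row: the shift along the tool's x, y, z in cm, then the turn, a rotation vector about the tool's x, y, z in degrees, then the gripper's target within -1 to 1 (fully open at 1, half-way at 0, shut at -1). A call has 1 to 12 rows; each row is the pose to reach, as a shift and turn from the pose commanded when the call began, along the tool's axes at that moment; what a row does not reach only later rows make up. A row lasts 1/12 s, in which the tool goes at most 41.7 mm and 7.16 degrees, less where a joint would pass 70% of its speed; a pose out of reach is approached as far as the arm can. A call with a gripper value outside its range is refused whole. The fingers move at their own pace and stop on an object; "force" is the grip in N (left out, the last holds). Time passes only in rows, so rows that repeat a pose let the fingers close. It gives the time, the measured TCP pose, the force and the opening at its end, in the units of the state.
- sensors.get_obs(): the state, without advancing time (a new reading comes with each control period).
- imaging.camera(name): name is "scene" or "side" or "wrist"; returns a dict with "pixels" (480x640x3 uint8, blue, green, red), "z_map" (480x640 float32, m along the optical axis (not along the pixel's ray), 0 where there is no reading), "camera_matrix" (3x3 intrinsics, pixels), "D" ([k1, k2, p1, p2, k3] as OpenCV has them; the pictures are not rectified), "world_from_camera" (4x4, takes a point from camera to world coordinates). Camera axes: x right, y up, looking along -z (the intrinsics and any distortion apply to the point x, -y, -z); pixel columns grow to the right and rows downward; lengths in m; the calibration is good to about 2 mm. A picture is of the moment at which its call begins.
- bot.job_done(): hands the job in, once; it reports no verdict.
Trained networks look in the newest picture that a camera, given by its name, has taken for a name from the list of things; names that differ only in an ending like _2 or _b are one class to them, and where a whole thing is asked for, a point or a joint stands for the part that bears it (a point fixed in the world has none). Each returns a list of dicts, best first, with "conf" (0 to 1); they miss things now and then, are a little off and sometimes report something else, mostly with a low value. They report only what shows in the picture. A call takes as long as a camera call. They do not tell look-alikes from the thing itself.
- models.search_frame(thing, camera): "extent" ([centre column, centre row, width, height] in pixels, round what is visible of it).
- models.spot_point(thing, camera): "location" ([column, row] in pixels: a listed point, or the origin of a listed thing).
The state is a dict: "time": time; "q": joint angles; "qd": joint speeds; "joint_efforts": joint torques, N m; "ee_pos": TCP position; "tcp_rot": TCP orientation; "wrist_force": force on the tool from outside, world axes, zero at the start; "torque": the same for the moment, N m; "opening": finger opening in m.
Only numpy, scipy, OpenCV 4.12 (cv2) and the standard library are available. Lean on these libraries where they do the work, as an engineer would, in place of code of your own. Each camera call takes 0.05 s, during which the arm holds its last target.

### The job

Press the blue-capped sample tube down into the two forks of the viscometer beam until it is fully home and the yellow sprung jaw has snapped shut over it. Then take the beam by its orange handle bar and, keeping it bearing on the stand's crossbar, rock it up until the gauge's swinging needle settles with its tip on the red mark; finish while still holding it there, steady, so that the ball can be timed. Leave everything else where it stands.

Things in the scene. Friction and masses are not known exactly. Their poses are not given: they have to be found in the camera images.
- tube_blue: the sample tube: a sealed steel tube, 16 mm diameter and 100 mm long, with two blue end caps (20 mm diameter, the last 10 mm at each end), about 110 g, both ends alike. It lies level in one of the three lanes of the white rack. Origin at its centre, on its axis; its y axis runs along it.
- rack: white saddle rack fixed to the bench, 190 (x) x 85 (y) x 36 mm; three lanes 70 mm apart along its x, each with a tube lying along its y, tube axis 34 mm above the bench. Between the two rails (52 mm apart) the tube is free, 20 mm above a 6 mm base plate. Origin at the centre of its underside.
- tube_red: a sealed ball tube like tube_blue but with red end caps; not needed, leave it in the rack. Origin at its centre, y along it.
- tube_grey: a sealed ball tube like tube_blue but with grey end caps; not needed, leave it in the rack. Origin at its centre, y along it.
- stand: grey fixed level stand: base plate 100 (x) x 225 (y) mm, 16 mm high, from y = -160 to +65 mm; two cheeks carry a steel crossbar along its x; a rubber-topped heel screw at y = -140 mm carries the beam at rest. Origin on the bench below the middle of the crossbar; the beam rocks about its x axis.
- heel (a joint): height setting of the stand's heel screw (m): 0 = the beam rests level, negative = lower, so that the beam rests with its handle end down (-0.010 is about 4 degrees down). Differs each time; locked, it stays put.
- crossbar (a point): middle of the stand's crossbar (10 mm diameter, 75 mm above the bench, along the stand's x)
- beam: loose rocking beam along the stand's y, 0.5 kg: V keel on the crossbar, heavier handle end on the heel screw (level or up to 4.5 degrees handle down, needle shows it); drops back if let go (2 N lifts it). Origin on the crossbar axis when seated; x across, to the dial's face; y to the dial end; z up. Flat bar 24 mm wide, y = -185 to 112, z = 14 to 24 mm. Lifting the handle turns it about -x.
- seat (a point): where tube_blue's centre must lie in the forks, tube along the beam's y, either way round; beam frame (0, -65, 50) mm. Two forks, 10 mm long, 30 mm either side; between them 50 mm of free tube, 18 mm above the bar. Channel 19 mm wide, open upward; prong to z = 69 mm, flared, on +x, to 49 mm on -x. Caps stay outside the forks: 5 mm of play along the tube.
- jaw (a joint): yellow sprung jaw hinged low on the -x side of the forks, a claw over each fork: 0 = shut, grows as pushed outward (0.2 lets the tube pass, stop 0.6), springs shut. Claws slope down into the channel from beam z = 83 mm, ending 2 mm from its middle and 9.5 mm above the seat's centre. Pressing the tube straight down (about 10 N) moves them aside; they snap back over it.
- handle (a point): middle of the orange handle bar, beam frame (0, -175, 58) mm: round, 12 mm diameter, 64 mm long along beam x, on a 10 x 8 mm post, 34 mm above the flat bar, 60 mm beyond the seated tube's end. Pinch it from above, fingers on its long sides. A firm grip turns with it: follow the arc about the crossbar and tilt the gripper with the beam, else the keel lifts off the crossbar.
- needle (a joint): black weighted needle of the angle gauge, hangs free on the dial's centre and swings like a pendulum (period about 0.3 s, dies out in 1 to 2 s): 0 = zero tick = beam level, positive = the angle (rad) by which the handle end has been rocked up. Turns about the beam's x.
- mark (a joint): settable red mark on the same dial, angle in rad on the same scale as the needle (between 0.20 and 0.42, set differently each time); it stays where it is on the dial.
- dial (a point): centre of the angle gauge's white face, beam frame (33, 80, 58) mm; the gauge is a disc of 140 mm diameter between beam x = 16 and 38 mm, its face looking along beam +x, away from the robot; zero tick at its top, ticks every 5 degrees.
- needle_tip (a point): tip of the needle, 57 mm above the dial's centre when level
- mark_tip (a point): middle of the red mark (8 mm wide) on the same 57 mm circle; it lies on the handle side of the zero tick
- reagent: amber bottle, 60 mm diameter, 140 mm high, leave alone
- beaker: glass beaker, 68 mm diameter, 90 mm high, leave alone
- sample_jar: jar with blue lid, 60 mm diameter, 75 mm high, leave alone
- stopwatch: black stopwatch lying flat, 54 mm diameter, 16 mm thick, leave alone
- forceps: steel forceps lying flat, 130 mm long, leave alone
There are look-alikes about, which are no part of the job. What is shaped like the tube_blue but brown is not meant. Leave any purple look-alike of the stand alone.

How it is judged (in metres and radians):
On the way, in this order (a step that is already met when the one before it is completed fails the run):
1. the blue-capped tube is fully home in both forks and the jaw has closed over it (z of tube_blue in the frame of seat between -0.004 and 0.004 m and x of tube_blue in the frame of seat between -0.004 and 0.004 m and distance between tube_blue and seat below 0.012 m and angle between the y axis of tube_blue and the y axis of beam, either way round below 0.09 rad and value of joint jaw below 0.06 rad), for 0.2 s.
2. with the tube clipped in, the beam is held by the robot, bearing on the crossbar, with the needle steady on the red mark (all of step 1 and distance between needle_tip and mark_tip below 0.004 m and velocity of joint needle between -0.15 and 0.15 rad/s and contact force between beam and stand above 0.5 N and distance between beam and crossbar below 0.005 m and contact force between the fingers and beam above 0.5 N and distance between the grasp point and handle below 0.035 m), for 0.5 s.
At the end, for the whole second after the job is handed in: Fingers hold the beam at its handle bar (within 35 mm); it bears on the crossbar (keel within 5 mm); needle tip within 4 mm of the red mark's middle and still (under 0.15 rad/s); blue-capped tube in the forks (4 mm across and up, 12 mm in all, 0.09 rad), jaw shut (under 0.06 rad) (all of step 2); the arm keeps its last pose, push and grip.
It fails at once if a bystander (other tube, bottle, beaker, jar, stopwatch, forceps) is moved by more than 30 mm (distance of any of tube_red, tube_grey, reagent, beaker, sample_jar, stopwatch, forceps from where it was at the start of the episode above 0.03 m).
It fails at once if the beam is lifted off its crossbar (distance between beam and crossbar above 0.02 m).
It also fails if it takes over 58 s, if anything falls off the work surface, if the arm or the gripper's body presses on something with over 40 N, if the wrist force passes 120 N, or if a joint passes its speed limit or range.

## Working session

There is one attempt and no reset: what is moved stays moved. The work goes in short steps, Python scripts to look and compute and a tool call to move; the robot and the scene stay as the last step left them, time stands still between calls to the robot, and variables do not carry over. Pictures are saved under pics/ and viewed, and the job is handed in when it is done.

Besides the shell and the picture viewer there is one more tool, called after "Emit:" by a JSON object that holds its "api" and its "payload", one argument or row to a line. arm_command: Moves the arm, as the interface text tells. Its arguments: {"type":"object","properties":{"rows":{"type":"array","items":{"type":"number"}},"force":{"type":"number"}},"required":["rows"]}

```bash
ls; mkdir -p pics
cat > h.py <<'E'
import numpy as np, cv2
from workcell import sensors, imaging, bot, models
from scipy.spatial.transform import Rotation as Ro
def cam(n,save=None):
    c=imaging.camera(n)
    if save: cv2.imwrite('pics/'+save+'.png',c['pixels'])
    return c
def w(c,u,v,z=None):
    """pixel -> world using depth z_map (or given depth)"""
    K=np.array(c['camera_matrix']);D=np.array(c['D'],float)
    p=cv2.undistortPoints(np.array([[[u,v]]],float),K,D)[0,0]
    if z is None:
        z=c['z_map'][int(round(v)),int(round(u))]
    P=np.array([p[0]*z,-p[1]*z,-z,1])
    return (np.array(c['world_from_camera'])@P)[:3]
def wz(c,u,v,h):
    """ray meets plane z=h"""
    a=w(c,u,v,0.5);b=w(c,u,v,1.0)
    return a+(b-a)*(h-a[2])/(b[2]-a[2])
def px(c,P):
    T=np.linalg.inv(np.array(c['world_from_camera']));q=T[:3,:3]@np.array(P)+T[:3,3]
    q=np.array([q[0],-q[1],-q[2]])
    return cv2.projectPoints(q.reshape(1,1,3),np.zeros(3),np.zeros(3),np.array(c['camera_matrix']),np.array(c['D'],float))[0][0,0]
E
python3 - <<'E'
from h import *
print(sensors.get_obs())
for n in ['scene','side','wrist']:
    c=cam(n,n+'0')
    T=np.array(c['world_from_camera']);print(n,T.round(3).tolist(),np.array(c['D']).round(4))
    for t in ['tube_blue','rack','stand','beam','handle','dial','seat','jaw','crossbar','mark_tip','needle_tip']:
        try:
            r=models.spot_point(t,n)
            print(n,t,[(round(x['conf'],2),np.round(x['location']).tolist(),w(c,*x['location']).round(3).tolist()) for x in r[:3]])
        except Exception as e: print(t,e)
E
```

```text
pics
{'time': 0.0, 'q': array([-7.46579166e+01,  5.01006872e+00,  1.00324965e+01,  9.50971195e+01,
       -1.12070318e-03,  8.99987283e+01]), 'qd': array([-0.05518085,  0.05886027,  0.10738125, -0.02204863, -0.0096568 ,
        0.03198606]), 'joint_efforts': array([-2.97100509e-03, -5.20384777e+01,  4.64812231e+01,  1.58457190e-02,
        6.92689946e-05, -8.92795640e-06]), 'ee_pos': array([ 0.14548148, -0.5302759 ,  0.30317535]), 'tcp_rot': array([-9.00011190e+01,  7.46917099e-02, -7.46566448e+01]), 'wrist_force': array([-0.04036938,  0.4241414 ,  0.38794584]), 'torque': array([-0.00702648,  0.03668871, -0.00406626]), 'opening': 0.08534454112452086}
scene [[0.116, -0.551, 0.826, 1.476], [0.993, 0.054, -0.104, -0.153], [0.013, 0.833, 0.553, 0.762], [0.0, 0.0, 0.0, 1.0]] [-0.0217  0.      0.      0.      0.    ]
scene tube_blue [(0.53, [213.0, 229.0], [0.274, -0.314, 0.007]), (0.5, [229.0, 257.0], [0.415, -0.261, -0.001])]
scene rack [(0.56, [225.0, 287.0], [0.553, -0.266, 0.007])]
scene stand [(0.88, [446.0, 344.0], [0.817, 0.221, 0.024]), (0.63, [367.0, 277.0], [0.566, 0.102, 0.018]
[... 1419 characters left out ...]
, tube_grey, tube_red
side crossbar [(0.69, [423.0, 187.0], [0.834, 0.355, 0.002]), (0.66, [326.0, 218.0], [0.544, 0.075, 0.114])]
side mark_tip []
side needle_tip [(0.66, [310.0, 251.0], [0.506, -0.057, 0.132])]
wrist [[0.265, 0.92, 0.288, 0.218], [-0.964, 0.253, 0.079, -0.51], [-0.0, -0.298, 0.954, 0.374], [0.0, 0.0, 0.0, 1.0]] [-0.0914  0.      0.      0.      0.    ]
wrist tube_blue []
wrist rack []
wrist stand []
wrist beam []
wrist handle []
wrist dial []
wrist seat []
jaw it knows: beaker, beam, crossbar, dial, forceps, handle, mark_tip, needle_tip, rack, reagent, sample_jar, seat, stand, stopwatch, tube_blue, tube_grey, tube_red
wrist crossbar []
wrist mark_tip []
wrist needle_tip []
```

View pics/scene0.png

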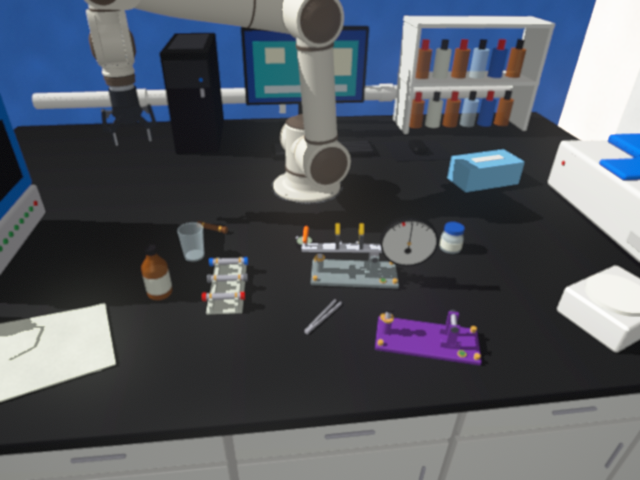

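View pics/side0.png

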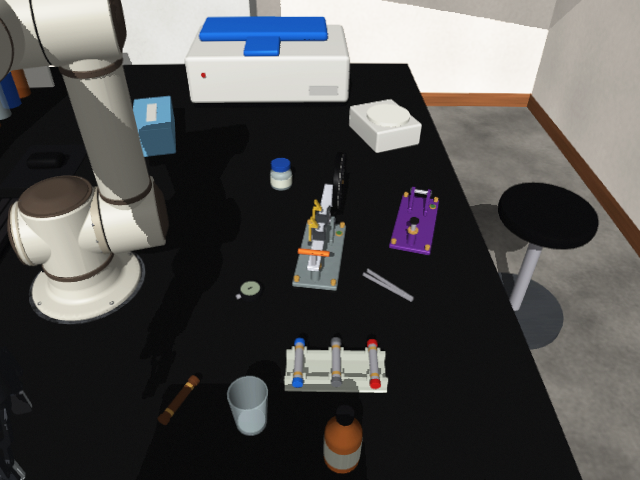

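The scene view shows the rack at (228,285), with blue in the lane nearest the robot, the grey stand and beam at (350,260), and the dial at (408,243). The purple stand at (430,340) is a look-alike. Next I'll magnify the important areas.

Run:
```python
import cv2
a=cv2.imread('pics/scene0.png')[210:300,290:450];cv2.imwrite('pics/c1.png',cv2.resize(a,(800,450),interpolation=cv2.INTER_CUBIC))
a=cv2.imread('pics/side0.png')[140:300,270:370];cv2.imwrite('pics/c2.png',cv2.resize(a,(375,600),interpolation=cv2.INTER_CUBIC))
a=cv2.imread('pics/side0.png')[330:400,270:400];cv2.imwrite('pics/c3.png',cv2.resize(a,(780,420),interpolation=cv2.INTER_CUBIC))
```

```text
(no output)
```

View pics/c1.png

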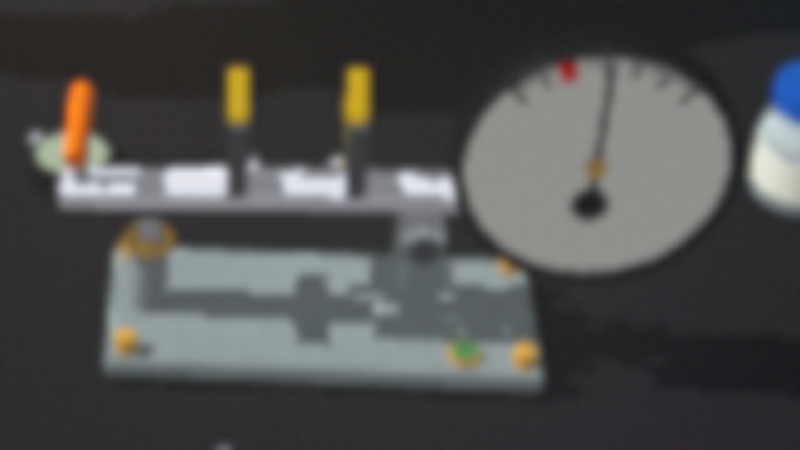

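View pics/c2.png

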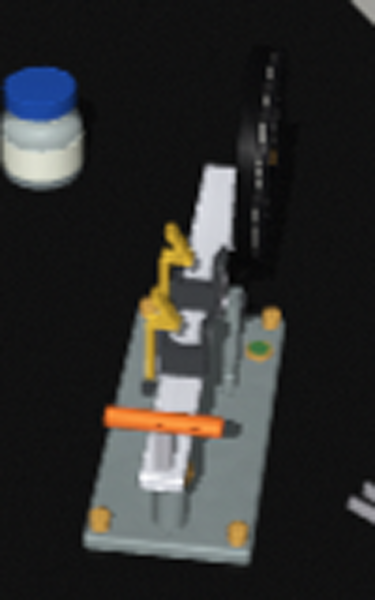

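View pics/c3.png

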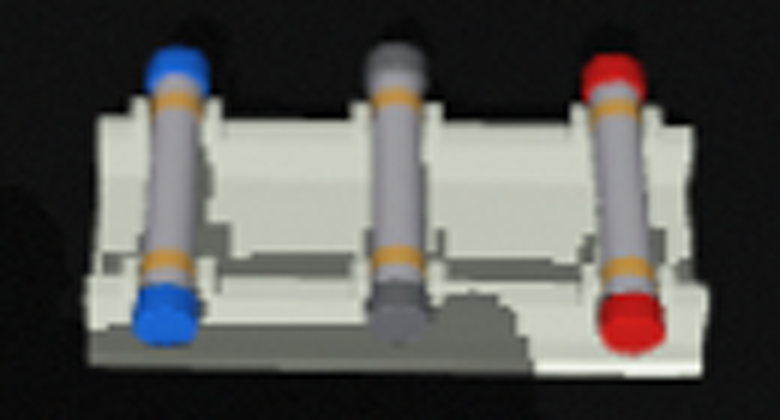

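```bash
cat >> h.py <<'E'
def cloud(c,mask):
    v,u=np.nonzero(mask&(c['z_map']>0))
    K=np.array(c['camera_matrix']);D=np.array(c['D'],float)
    p=cv2.undistortPoints(np.stack([u,v],1).astype(float)[:,None],K,D)[:,0]
    z=c['z_map'][v,u];P=np.stack([p[:,0]*z,-p[:,1]*z,-z,np.ones(len(z))])
    return (np.array(c['world_from_camera'])@P)[:3].T,u,v
def hsv(c,h0,h1,s=120,v=60,roi=None):
    H=cv2.cvtColor(c['pixels'],cv2.COLOR_BGR2HSV)
    m=(H[...,0]>=h0)&(H[...,0]<=h1)&(H[...,1]>=s)&(H[...,2]>=v)
    if roi:
        r=np.zeros_like(m);r[roi[1]:roi[3],roi[0]:roi[2]]=1;m&=r
    return m
E
python3 - <<'E'
from h import *
for n,rois in dict(side=dict(handle=(295,240,340,262,3,14),yel=(300,195,325,240,18,32),bluecaps=(285,335,310,392,100,125)),
  scene=dict(handle=(295,220,312,245,3,14),yel=(330,220,368,236,18,32),red=(398,218,412,230,0,180),bluecaps=(205,255,250,268,100,125))).items():
    c=cam(n)
    for k,r in rois.items():
        m=hsv(c,r[4],r[5],roi=r[:4])
        if k=='red': m=hsv(c,0,10,roi=r[:4])|hsv(c,170,180,roi=r[:4])
        P,u,v=cloud(c,m)
        if len(P)==0: print(n,k,0);continue
        print(n,k,len(P),'med',np.median(P,0).round(4),'min',P.min(0).round(3),'max',P.max(0).round(3),'px',u.mean().round(1),v.mean().round(1))
        if k=='handle':
            q=P[:,:2]-P[:,:2].mean(0);U,S,V=np.linalg.svd(q);print('  dir',V[0],np.degrees(np.arctan2(V[0][1],V[0][0])))
        if k=='bluecaps':
            g=np.median(P[:,1]);
            for s in (P[P[:,1]>-0.27],P[P[:,1]<-0.31]): 
                if len(s):print('   cap',len(s),s.mean(0).round(4),s.max(0).round(4))
E
```

```text
side handle 178 med [ 0.5122 -0.0592  0.1311] min [ 0.477 -0.07  -0.003] max [0.545 0.105 0.136] px 312.9 252.1
  dir [-0.23088752  0.97298045] 103.34932940918327
side yel 210 med [0.5167 0.0787 0.1333] min [ 0.503  0.015 -0.003] max [0.537 0.305 0.158] px 313.4 216.9
side bluecaps 157 med [ 0.4796 -0.3031  0.0413] min [ 0.468 -0.311 -0.001] max [ 0.491 -0.174  0.047] px 297.9 367.2
   cap 57 [ 0.4819 -0.2114  0.0372] [ 0.4915 -0.1737  0.0473]
   cap 3 [ 0.4808 -0.3106  0.0352] [ 0.485  -0.3102  0.0427]
scene handle 96 med [ 0.5021 -0.0529  0.1305] min [ 0.262 -0.065 -0.004] max [ 0.548 -0.02   0.135] px 305.1 232.6
  dir [ 0.99575611 -0.0920313 ] -5.280477075401
scene yel 156 med [0.5157 0.0801 0.134 ] min [ 0.258  0.021 -0.003] max [0.536 0.154 0.158] px 349.5 228.0
scene red 9 med [0.5842 0.1703 0.1918] min [0.583 0.166 0.185] max [0.592 0.173 0.199] px 403.1 223.1
scene bluecaps 83 med [ 0.4838 -0.2998  0.0349] min [ 0.407 -0.32  -0.004] max [ 0.495 -0.208  0.046] px 226.0 260.7
   cap 37 [ 0.4713 -0.2122  0.0278] [ 0.4951 -0.2076  0.0443]
   cap 15 [ 0.4236 -0.3161 -0.0005] [ 0.4502 -0.3109  0.0025]
```

```bash
cat >> h.py <<'E'
def plan(pos,R,o=None):
    """pos = target TCP, R = scipy Rotation target; prints shift cm + rotvec deg in tool axes"""
    o=o or sensors.get_obs()
    R0=Ro.from_euler('xyz',o['tcp_rot'],degrees=True)
    d=R0.inv().apply(np.array(pos)-o['ee_pos'])*100
    rv=np.degrees((R0.inv()*R).as_rotvec())
    print('t',round(o['time'],2),'ee',o['ee_pos'].round(4),o['tcp_rot'].round(2),'F',o['wrist_force'].round(1),'open',round(o['opening'],4))
    print('plan',d.round(2).tolist(),rv.round(2).tolist())
def down(yaw): return Ro.from_euler('xyz',[-90,0,yaw],degrees=True)
E
python3 - <<'E'
from h import *
plan([.48,-.27,.27],down(0))
E
```

```text
t 1.75 ee [ 0.1455 -0.5304  0.3039] [-90.    -0.   -74.65] F [ 0.2 -0.1 -0.5] open 0.0853
plan [-16.26, 3.39, 39.14] [0.0, -74.65, 0.0]
```

Emit:
{"api": "arm_command", "payload": {
  "rows": [-8,1.5,20,0,-37,0,0.3,-16.3,3.4,39.1,0,-74.65,0,0.3,-16.3,3.4,39.1,0,-74.65,0,0.3,-16.3,3.4,39.1,0,-74.65,0,0.3,-16.3,3.4,39.1,0,-74.65,0,0.3,-16.3,3.4,39.1,0,-74.65,0,0.3,-16.3,3.4,39.1,0,-74.65,0,0.3,-16.3,3.4,39.1,0,-74.65,0,0.3,-16.3,3.4,39.1,0,-74.65,0,0.3,-16.3,3.4,39.1,0,-74.65,0,0.3,-16.3,3.4,39.1,0,-74.65,0,0.3,-16.3,3.4,39.1,0,-74.65,0,0.3]
}}

```text
time: 2.75
ee_pos: [0.4813, -0.2677, 0.2691]
tcp_rot: [-90.0, 0.0, 0.4]
wrist_force: [0.7, 0.0, -0.3]
opening: 0.0553
```

Run:
```python
from h import *
plan([.48,-.27,.27],down(0))
c=cam('wrist','w1')
for t in ['tube_blue','rack']:
    r=models.spot_point(t,'wrist')
    print(t,[(round(x['conf'],2),np.round(x['location']).tolist(),w(c,*x['location']).round(4).tolist()) for x in r[:4]])
P,u,v=cloud(c,hsv(c,100,125));
print(len(P))
```

```text
t 2.75 ee [ 0.4813 -0.2677  0.2691] [-8.996e+01  4.000e-02  3.800e-01] F [ 0.7  0.  -0.3] open 0.0553
plan [-0.13, -0.09, -0.23] [-0.04, 0.38, -0.04]
tube_blue [(0.86, [76.0, 266.0], [0.269, -0.3158, 0.0187]), (0.6, [324.0, 203.0], [0.4791, -0.2557, 0.0419])]
rack [(0.66, [410.0, 200.0], [0.5423, -0.2544, 0.0349])]
847
```

View pics/w1.png

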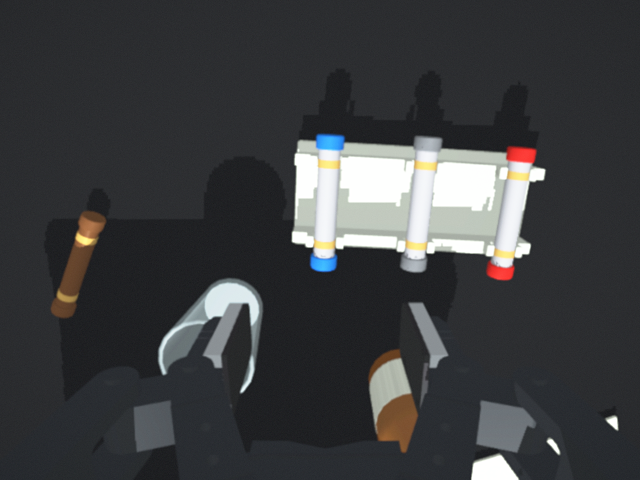

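The wrist view shows the blue tube from (330,142) to (323,262), grey and red to its right, and the beaker and bottle behind the fingers.

Run:
```python
from h import *
c=cam('wrist')
for roi in [(310,130,350,152),(305,252,340,275)]:
    P,u,v=cloud(c,hsv(c,100,125,roi=roi)); P=P[P[:,2]>0.02]
    print(len(P),np.median(P,0).round(4),P.min(0).round(4),P.max(0).round(4),u.mean(),v.mean(), wz(c,u.mean(),v.mean(),.041).round(4))
P,u,v=cloud(c,np.ones((480,640),bool))
s=(P[:,0]<.49)&(P[:,0]>.47)&(P[:,1]<-.2)&(P[:,1]>-.32)&(P[:,2]>.03)&(P[:,2]<.06)
Q=P[s];
for a,b in [(-.29,-.28),(-.28,-.25),(-.25,-.23)]:
    q=Q[(Q[:,1]>a)&(Q[:,1]<b)];print(len(q),q.mean(0).round(4),q[:,2].max())
for n in ['beaker','reagent']:
  for k in ['side','scene']:
    c=cam(k);r=models.search_frame(n,k);print(n,k,[(x['conf'],w(c,*x['extent'][:2]).round(3)) for x in r[:1]])
```

```text
393 [ 0.4825 -0.2124  0.0422] [ 0.4733 -0.2176  0.0263] [ 0.4926 -0.2079  0.0453] 332.26303854875283 137.17233560090702 [ 0.4827 -0.212   0.041 ]
323 [ 0.4789 -0.3022  0.042 ] [ 0.4688 -0.308   0.0337] [ 0.4882 -0.2975  0.0453] 326.03743315508024 260.16042780748666 [ 0.4782 -0.303   0.041 ]
302 [ 0.4799 -0.2852  0.0399] 0.043811557698263504
847 [ 0.4802 -0.2649  0.0401] 0.0436447527600754
614 [ 0.4813 -0.2399  0.0402] 0.04396307578461611
beaker side [(0.94, array([ 0.388, -0.335,  0.02 ]))]
beaker scene [(0.76, array([ 0.431, -0.352,  0.067]))]
reagent side [(0.91, array([ 0.55 , -0.451,  0.103]))]
reagent scene [(0.73, array([ 0.581, -0.417,  0.082]))]
```

Run:
```python
from h import *
plan([.4807,-.2575,.15],down(-2.4))
plan([.4807,-.2575,.089],down(-2.4))
```

```text
t 3.35 ee [ 0.4792 -0.2701  0.27  ] [-9.001e+01 -1.000e-02 -6.000e-02] F [-0.7  0.1  0.1] open 0.0557
plan [0.14, 12.0, 1.26] [0.01, 2.34, 0.01]
t 3.35 ee [ 0.4792 -0.2701  0.27  ] [-9.001e+01 -1.000e-02 -6.000e-02] F [-0.7  0.1  0.1] open 0.0557
plan [0.14, 18.1, 1.26] [0.01, 2.34, 0.01]
```

Emit:
{"api": "arm_command", "payload": {
  "rows": [0.14,4,1.26,0,2.4,0,0.3,0.14,8,1.26,0,2.4,0,0.3,0.14,12,1.26,0,2.4,0,0.3,0.14,14,1.26,0,2.4,0,0.3,0.14,16,1.26,0,2.4,0,0.3,0.14,17.2,1.26,0,2.4,0,0.3,0.14,18,1.26,0,2.4,0,0.3,0.14,18.1,1.26,0,2.4,0,0.3,0.14,18.1,1.26,0,2.4,0,0.3]
}}

```text
time: 4.1
ee_pos: [0.4811, -0.2573, 0.0895]
tcp_rot: [-90.0, -0.0, -2.4]
wrist_force: [-0.5, -0.6, 1.3]
opening: 0.0555
```

Run:
```python
from h import *
plan([.4807,-.2575,.089],down(-2.4))
c=cam('wrist','w2')
```

```text
t 4.1 ee [ 0.4811 -0.2573  0.0895] [-9.001e+01 -3.000e-02 -2.410e+00] F [-0.5 -0.6  1.3] open 0.0555
plan [-0.04, 0.05, -0.02] [0.01, -0.01, 0.03]
```

View pics/w2.png

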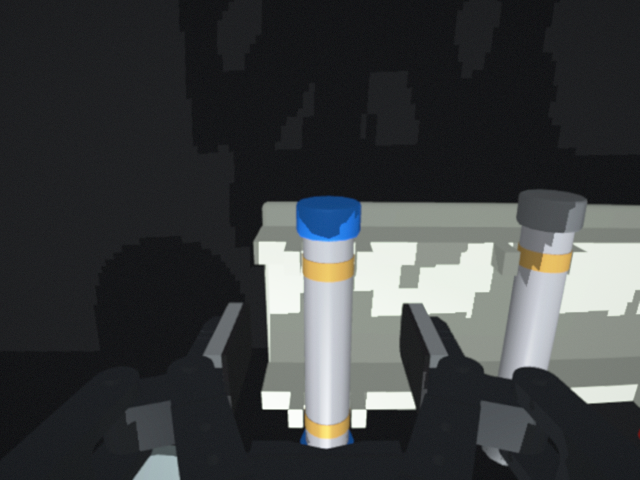

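The tube sits centred between the pads at column 328. I'll grip it and lift.

Emit:
{"api": "arm_command", "payload": {
  "rows": [0,0,0,0,0,0,-1,0,0,0,0,0,0,-1,0,0,0,0,0,0,-1,0,0,0,0,0,0,-1,0,0,0,0,0,0,-1,0,0,0,0,0,0,-1,0,-1,0,0,0,0,-1,0,-3,0,0,0,0,-1,0,-6,0,0,0,0,-1,0,-10,0,0,0,0,-1,0,-14,0,0,0,0,-1,0,-15,0,0,0,0,-1],
  "force": 80
}}

```text
time: 5.15
ee_pos: [0.4817, -0.2576, 0.2459]
tcp_rot: [-90.2, -0.4, -2.4]
wrist_force: [1.1, -0.6, -0.4]
opening: 0.0135
```

Run:
```python
from h import *
plan([.4807,-.2575,.25],down(-2.4))
c=cam('wrist','w3');cam('side','s3')
```

```text
t 5.15 ee [ 0.4817 -0.2576  0.2459] [-90.19  -0.39  -2.41] F [ 1.1 -0.6 -0.4] open 0.0135
plan [-0.1, -0.41, 0.01] [0.19, -0.01, 0.39]
```

View pics/w3.png

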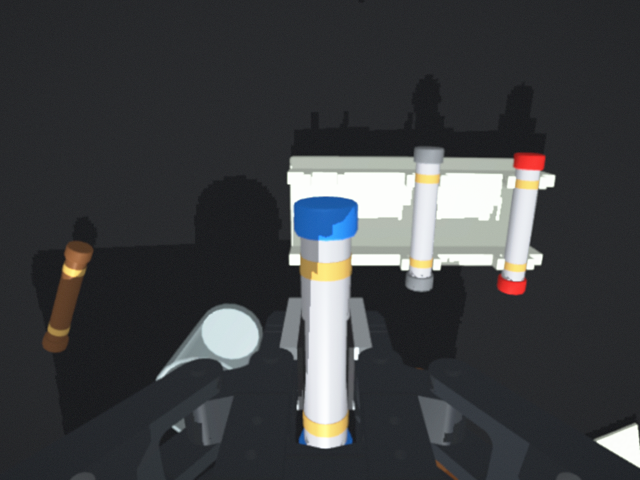

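Gripped, with the tube in the pads at column 325. Next I'll move near the beam to look at it closely.

Run:
```python
from h import *
plan([.51,-.10,.29],down(-8))
```

```text
t 5.25 ee [ 0.4816 -0.2576  0.2422] [-90.12  -0.26  -2.41] F [ 1.1  0.1 -1. ] open 0.0132
plan [2.2, -4.8, 15.85] [0.11, 5.59, 0.26]
```

Emit:
{"api": "arm_command", "payload": {
  "rows": [0.7,-1.6,4,0,1.5,0,-1,1.5,-3.2,8,0,3,0,-1,2,-4.4,12,0,4.5,0,-1,2.2,-4.8,15,0,5.6,0,-1,2.2,-4.8,15.8,0,5.6,0,-1,2.2,-4.8,15.8,0,5.6,0,-1,2.2,-4.8,15.8,0,5.6,0,-1]
}}

```text
time: 5.83
ee_pos: [0.5092, -0.1001, 0.2855]
tcp_rot: [-90.0, 0.1, -7.9]
wrist_force: [-0.1, -0.3, -1.0]
opening: 0.0134
```

Run:
```python
from h import *
plan([.51,-.10,.29],down(-8))
c=cam('wrist','w4')
np.savez('w4.npz',**{k:np.array(v) for k,v in c.items()})
```

```text
t 5.83 ee [ 0.5092 -0.1001  0.2855] [-90.02   0.12  -7.92] F [-0.1 -0.3 -1. ] open 0.0134
plan [0.08, -0.45, 0.02] [0.02, 0.08, -0.12]
```

View pics/w4.png

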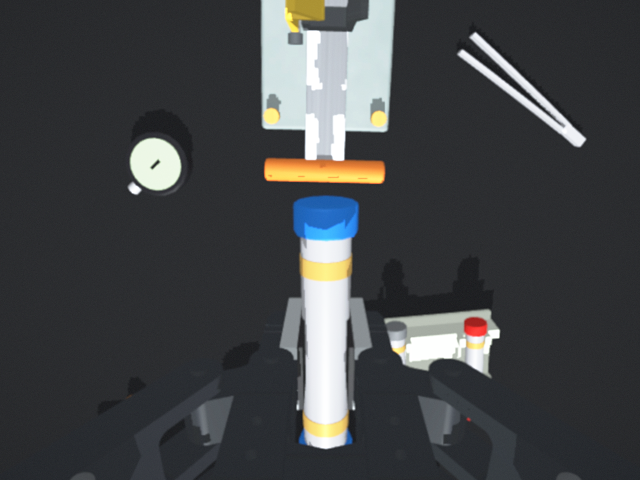

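The beam is nearly aligned with the image's vertical and the handle is at (325,170). I'll go on another 11 cm to see the forks.

Emit:
{"api": "arm_command", "payload": {
  "rows": [0,-1.5,3,0,1,0,-1,-0.3,-3,6,0,2,0,-1,-0.3,-4,9,0,2,0,-1,-0.3,-4,11,0,2,0,-1,-0.3,-4,11,0,2,0,-1,-0.3,-4,11,0,2,0,-1]
}}

```text
time: 6.38
ee_pos: [0.522, 0.0087, 0.326]
tcp_rot: [-90.0, 0.1, -10.0]
wrist_force: [0.2, 0.3, -1.1]
opening: 0.0135
```

Run:
```python
from h import *
plan([.51,-.10,.29],down(-8))
c=cam('wrist','w5')
np.savez('w5.npz',**{k:np.array(v) for k,v in c.items()})
m=hsv(c,3,14,roi=(200,100,450,400))
for nm,m in dict(h=hsv(c,3,14,roi=(200,150,450,350)),y=hsv(c,20,32,s=150,roi=(200,0,450,220))).items():
    P,u,v=cloud(c,m);s=P[:,2]>.1;P=P[s];print(nm,len(P),np.median(P,0).round(4),P.min(0).round(4),P.max(0).round(4))
```

```text
t 6.38 ee [0.522  0.0087 0.326 ] [-9.003e+01  7.000e-02 -9.990e+00] F [ 0.2  0.3 -1.1] open 0.0135
plan [0.71, 3.61, -10.91] [0.03, -1.99, -0.07]
h 43 [ 0.5403 -0.0546  0.1279] [ 0.5364 -0.0564  0.1239] [0.5456 0.013  0.2603]
y 500 [0.5251 0.0838 0.1482] [0.5071 0.0311 0.1015] [0.5341 0.0902 0.1578]
```

View pics/w5.png

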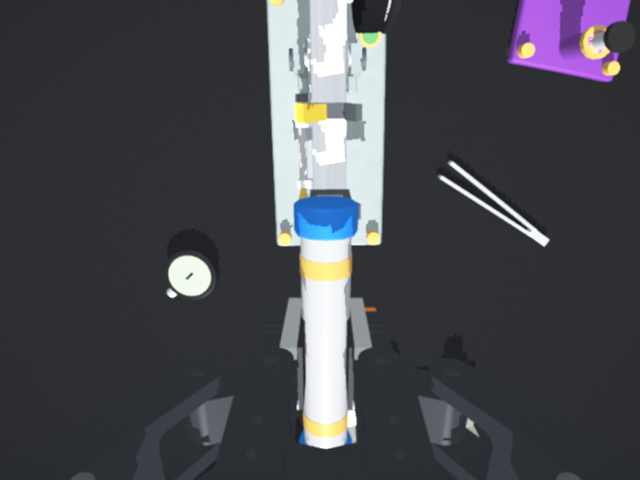

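```bash
cat > fit.py <<'E'
from h import *
o=[]
for f in ['w4.npz','w5.npz']:
    c=dict(np.load(f))
    P,u,v=cloud(c,np.ones((480,640),bool))
    near=(P[:,0]>.45)&(P[:,0]<.65)&(P[:,1]>-.08)&(P[:,1]<.22)
    B=P[near&(P[:,2]>.011)&(P[:,2]<.021)]
    # edges: bins across y
    L=[];R=[];
    for y in np.arange(-.05,.2,.005):
        q=B[(B[:,1]>y)&(B[:,1]<y+.005)]
        if len(q)>15: L.append((y+.0025,q[:,0].min()));R.append((y+.0025,q[:,0].max()))
    L=np.array(L);R=np.array(R)
    for nm,E in (('L',L),('R',R)):
        k=np.polyfit(E[:,0],E[:,1],1)
        for _ in range(5):
            r=E[:,1]-np.polyval(k,E[:,0]);g=abs(r)<max(.0015,1.5*np.median(abs(r)));k=np.polyfit(E[g,0],E[g,1],1)
        print(f,nm,g.sum(),'yaw',-np.degrees(np.arctan(k[0])).round(2),'x at y=0,.1',np.polyval(k,[0,.1]).round(4))
    print('base ymin',B[:,1].min())
    T=P[near&(P[:,2]>.083)&(P[:,2]<.104)]
    E=[]
    for y in np.arange(-.07,.2,.005):
        q=T[(T[:,1]>y)&(T[:,1]<y+.005)]
        if len(q)>15: E.append((y,q[:,0].min(),q[:,0].max(),np.median(q[:,2])))
    print(np.array(E).round(4))
E
python3 fit.py
```

```text
w4.npz L 20 yaw -8.96 x at y=0,.1 [0.4713 0.4871]
w4.npz R 20 yaw -9.45 x at y=0,.1 [0.5721 0.5887]
base ymin -0.04632259158630579
[[-0.055   0.5015  0.5255  0.0936]
 [-0.05    0.5025  0.5268  0.0934]
 [-0.045   0.5032  0.5274  0.0936]
 [-0.04    0.5041  0.5281  0.0937]
 [-0.035   0.5049  0.5292  0.0939]
 [-0.03    0.5056  0.5299  0.0941]
 [-0.025   0.5063  0.5312  0.0942]
 [-0.02    0.507   0.5318  0.0942]
 [-0.015   0.5079  0.532   0.0946]
 [-0.01    0.5086  0.5331  0.0947]
 [-0.005   0.5094  0.5336  0.0948]
 [ 0.      0.5101  0.5343  0.0949]
 [ 0.005   0.5108  0.5356  0.0951]
 [ 0.01    0.5122  0.5361  0.0953]
 [ 0.015   0.5016  0.5389  0.0953]
 [ 0.02    0.5021  0.5224  0.0945]
 [ 0.025   0.5088  0.51    0.0902]
 [ 0.03    0.526   0.5386  0.0961]
 [ 0.035   0.5262  0.5353  0.096 ]]
w5.npz L 42 yaw -9.21 x at y=0,.1 [0.4712 0.4874]
w5.npz R 37 yaw -9.23 x at y=0,.1 [0.5721 0.5884]
base ymin -0.04600347571179303
[[0.025  0.5095 0.5408 0.0971]
 [0.03   0.5049 0.5402 0.0959]
 [0.035  0.505  0.541  0.0958]
 [0.04   0.5072 0.5418 0.0961]
 [0.045  0.5075 0.5425 0.0962]
 [0.05   0.5085 0.5434 0.0963]
 [0.055  0.5094 0.5441 0.0965]
 [0.06   0.5103 0.545  0.0966]
 [0.065  0.5112 0.5458 0.0968]
 [0.07   0.5115 0.5465 0.097 ]
 [0.075  0.5117 0.5459 0.0972]
 [0.085  0.5304 0.5506 0.0977]
 [0.09   0.5139 0.5498 0.0977]
 [0.095  0.5143 0.5501 0.0978]
 [0.1    0.5268 0.5508 0.0982]
 [0.105  0.5276 0.554  0.0983]
 [0.11   0.5264 0.5679 0.0983]
 [0.115  0.5138 0.5683 0.0985]
 [0.12   0.5144 0.5563 0.0987]
 [0.125  0.5161 0.5566 0.0989]
 [0.13   0.5293 0.5557 0.0992]
 [0.135  0.5326 0.5613 0.0994]
 [0.14   0.5334 0.5623 0.0995]
 [0.145  0.5343 0.563  0.0996]
 [0.15   0.5347 0.5632 0.0996]]
```

```bash
cat > fit2.py <<'E'
from h import *
a=np.radians(-9.2);ey=np.array([-np.sin(a),np.cos(a)]);ex=np.array([np.cos(a),np.sin(a)])
for f in ['w4.npz','w5.npz']:
    c=dict(np.load(f))
    P,u,v=cloud(c,np.ones((480,640),bool))
    d=P[:,:2]-np.array([.5217,0]); X=d@ex;Y=d@ey;Z=P[:,2]
    s=(abs(X)<.048)&(Z>.012)&(Z<.02)&(abs(X)>.02)
    yb=Y[s];print(f,'base y',yb[yb>-.1].min(), 'X',np.percentile(X[s],[0.5,99.5]))
    s=hsv(c,3,14)[v,u]&(abs(X)<.05)&(Z>.115)&(Z<.14)
    if s.sum()>50:
        print(' handle',s.sum(),'X',X[s].min(),X[s].max(),'Y',Y[s].min(),Y[s].max(),'Z',np.percentile(Z[s],99))
        q=P[s];k=np.polyfit(X[s],Y[s],1);print('   yaw rel',np.degrees(np.arctan(k[0])))
    s=(abs(X)<.01)&(Z>.085)&(Z<.102)&(Y<0.02);
    if s.sum():print(' bar y',Y[s].min()); k=np.polyfit(Y[s],Z[s],1);print('  slope deg',np.degrees(np.arctan(k[0])))
    s=(abs(X)<.011)&(Z>.085)&(Z<.102)&(Y<.2);k=np.polyfit(Y[s],Z[s],1)
    for _ in range(5):
        r=abs(Z[s]-np.polyval(k,Y[s]));g=r<.001;k=np.polyfit(Y[s][g],Z[s][g],1)
    print('  slope all',np.degrees(np.arctan(k[0])),'z at Y=0',k[1])
    s=hsv(c,20,32,s=130)[v,u]&(abs(X)<.05)&(Z>.115)
    for lo,hi in((.0,.052),(.052,.11)):
        t=s&(Y>lo)&(Y<hi)
        if t.sum()>10: print(' claw',t.sum(),'X',X[t].min(),X[t].max(),'Y',Y[t].min(),Y[t].max(),'Zmax',Z[t].max())
    t=(abs(X-.012)<.006)&(Z>.13)&(Z<.15)&(Y<.12)
    if t.sum(): print('prong',t.sum(),X[t].min(),X[t].max(),np.sort(Y[t])[::max(1,t.sum()//12)].round(4),Z[t].max())
E
python3 fit2.py
python3 - <<'E'
from h import *
for n in ['scene','side']:
    c=cam(n); np.savez(n+'A.npz',**{k:np.array(v) for k,v in c.items()})
E
sed -i "s/\['w4.npz','w5.npz'\]/['sideA.npz','sceneA.npz']/" fit2.py; python3 fit2.py
```

```text
w4.npz base y -0.03976394515274477 X [-0.04774655  0.0476996 ]
 handle 983 X -0.031156107255072944 0.03280755471777906 Y -0.06228774259880764 -0.049893716456071636 Z 0.13367063058999423
   yaw rel -0.6171440205409535
 bar y -0.053756638759430604
  slope deg 1.846773431930927
  slope all 1.7973297124095031 z at Y=0 0.09494662318907514
 claw 815 X -0.0198922912666254 -0.0012179350127487286 Y 0.01784179639162678 0.02750658778258369 Zmax 0.1563539499545319
prong 811 0.006189432959036587 0.01797984297093689 [-0.0614 -0.0593 -0.0575 -0.0559 -0.0544 -0.053  -0.0515  0.0187  0.0202
  0.022   0.0236  0.0254  0.0275] 0.14345403189736566
w5.npz base y -0.03950611778900608 X [-0.04775819  0.04777517]
  slope all 1.8340045706992225 z at Y=0 0.09490154984963671
 claw 216 X -0.01948653759619967 0.0061663203466900875 Y 0.028962000745474562 0.04075133719088678 Zmax 0.27720222610058837
 claw 505 X -0.019033123793741093 -0.0011476244818510817 Y 0.07879677239378453 0.08937705490388144 Zmax 0.15780134337996365
prong 238 0.010866805694806891 0.01760243181965179 [0.0783 0.0794 0.08   0.0807 0.0818 0.0823 0
[... 913 characters left out ...]
 X -0.02902798166291243 0.033348302234830166 Y -0.0613298765349441 -0.04990179672401272 Z 0.1344034996244276
   yaw rel -1.588662684043643
 bar y -0.8531596971088299
  slope deg 0.0066480104176242305
  slope all 0.30295440564680864 z at Y=0 0.09506290415052177
 claw 41 X -0.015341689606909093 -0.001193361666571981 Y 0.020331668460721607 0.02866117144210226 Zmax 0.15326148210970758
 claw 48 X -0.016031718675942885 -0.00014741522601111694 Y 0.07919236843333524 0.08877988935524518 Zmax 0.15581390894685632
prong 29 0.006192822227448206 0.017790688472937934 [-0.0612 -0.0588 -0.0565 -0.0562 -0.0538 -0.0513  0.0234  0.0237  0.0263
  0.0285  0.0803  0.0808  0.0835  0.0856  0.0884] 0.1411250596250211
```

```bash
cat > tube.py <<'E'
from h import *
c=dict(np.load('w5.npz'))
o=sensors.get_obs()
R0=Ro.from_euler('xyz',o['tcp_rot'],degrees=True)
P,u,v=cloud(c,np.ones((480,640),bool))
Q=R0.inv().apply(P-o['ee_pos'])
s=(abs(Q[:,0])<.011)&(Q[:,1]>.03)&(Q[:,1]<.07)&(abs(Q[:,2])<.06)
Q=Q[s];
for z in np.arange(-.055,.056,.005):
    q=Q[(Q[:,2]>z)&(Q[:,2]<=z+.005)]
    if len(q)>5: print(z.round(3),len(q),q[:,0].min().round(4),q[:,0].max().round(4),'top y',np.percentile(q[:,1],3).round(4))
print('zmax',Q[:,2].max(),Q[:,2].min())
E
python3 tube.py
```

```text
-0.045 61 -0.011 0.0087 top y 0.0531
-0.04 361 -0.0105 0.0082 top y 0.0478
-0.035 427 -0.0093 0.007 top y 0.0475
-0.03 534 -0.0092 0.0069 top y 0.0473
-0.025 491 -0.0087 0.0064 top y 0.0476
-0.02 487 -0.0082 0.0062 top y 0.0476
-0.015 518 -0.0098 0.0074 top y 0.0469
-0.01 735 -0.0098 0.0074 top y 0.035
-0.005 799 -0.0096 0.0072 top y 0.0327
-0.0 809 -0.0096 0.0074 top y 0.0321
0.005 929 -0.0107 0.009 top y 0.0325
0.01 1981 -0.011 0.011 top y 0.033
0.015 678 -0.0088 0.007 top y 0.0475
0.02 726 -0.0091 0.0069 top y 0.0476
0.025 734 -0.0093 0.007 top y 0.0473
0.03 819 -0.0093 0.0071 top y 0.0473
0.035 775 -0.0088 0.0069 top y 0.0475
0.04 912 -0.011 0.009 top y 0.0457
0.045 1168 -0.0109 0.0089 top y 0.0457
0.05 565 -0.0101 0.0082 top y 0.0473
zmax 0.050681758359592315 -0.04186381468446631
```

```bash
cat > tgt.py <<'E'
from h import *
TILT=1.8
def stand2w(X,Y,Z):
    a=np.radians(-9.2);ey=np.array([-np.sin(a),np.cos(a)]);ex=np.array([np.cos(a),np.sin(a)])
    p=np.array([.5217,0])+ (X+.0014)*ex+(Y+.1206)*ey
    return np.array([p[0],p[1],Z])
def beam2w(b,tilt):   # tilt>0 = handle down
    r=Ro.from_euler('x',tilt,degrees=True).apply(b)+[0,0,.075]
    return stand2w(*r)
def Rb(tilt): return Ro.from_euler('z',-9.2,degrees=True)*Ro.from_euler('x',tilt,degrees=True)
def tcp_for(b,tilt,off):
    R=Rb(tilt)*Ro.from_euler('x',-90,degrees=True)
    return beam2w(np.array(b),tilt)-R.apply(off),R
E
python3 - <<'E'
from tgt import *
print(beam2w([0,-.065,.05],1.8))
for h in (.05,.0):
    p,R=tcp_for([0,-.065,.05+h],1.8,[0,.0554,.0005]);print(p,R.as_euler('xyz',degrees=True));plan(p,R)
E
```

```text
[0.53172541 0.05314227 0.12293363]
[0.53111619 0.04938084 0.22826591] [-88.2   0.   -9.2]
t 6.53 ee [0.5217 0.0077 0.3262] [-9.003e+01  6.000e-02 -1.011e+01] F [ 0.1 -0.7 -1. ] open 0.0136
plan [0.2, 9.79, 4.27] [1.83, -0.91, -0.05]
[0.53136729 0.05093117 0.17829059] [-88.2   0.   -9.2]
t 6.53 ee [0.5217 0.0077 0.3262] [-9.003e+01  6.000e-02 -1.011e+01] F [ 0.1 -0.7 -1. ] open 0.0136
plan [0.21, 14.79, 4.43] [1.83, -0.91, -0.05]
```

Emit:
{"api": "arm_command", "payload": {
  "rows": [0.1,2,1.5,0.6,-0.3,0,-1,0.2,4.5,3,1.2,-0.6,0,-1,0.2,7,4.2,1.8,-0.9,0,-1,0.2,9,4.3,1.8,-0.9,0,-1,0.2,9.8,4.3,1.8,-0.9,0,-1,0.2,9.8,4.3,1.8,-0.9,0,-1,0.2,9.8,4.3,1.8,-0.9,0,-1]
}}

```text
time: 7.12
ee_pos: [0.5313, 0.0502, 0.2295]
tcp_rot: [-88.2, -0.0, -9.2]
wrist_force: [0.2, -0.3, 0.0]
opening: 0.0133
```

Run:
```python
from tgt import *
for h in (.05,.0):
    p,R=tcp_for([0,-.065,.05+h],1.8,[0,.0554,.0005]);plan(p,R)
c=cam('wrist','w6');s=cam('side','s6');d=cam('scene','d6')
A=cv2.resize(s['pixels'][150:290,260:400],(400,400),interpolation=cv2.INTER_CUBIC);B=cv2.resize(d['pixels'][190:300,290:430],(400,314),interpolation=cv2.INTER_CUBIC)
o=np.zeros((400,800,3),np.uint8);o[:,:400]=A;o[:314,400:]=B;cv2.imwrite('pics/m6.png',o)
```

```text
t 7.12 ee [0.5313 0.0502 0.2295] [-8.821e+01 -2.000e-02 -9.180e+00] F [ 0.2 -0.3  0. ] open 0.0133
plan [-0.0, 0.12, -0.09] [0.01, 0.02, 0.02]
t 7.12 ee [0.5313 0.0502 0.2295] [-8.821e+01 -2.000e-02 -9.180e+00] F [ 0.2 -0.3  0. ] open 0.0133
plan [-0.0, 5.12, -0.09] [0.01, 0.02, 0.02]
```

View pics/w6.png

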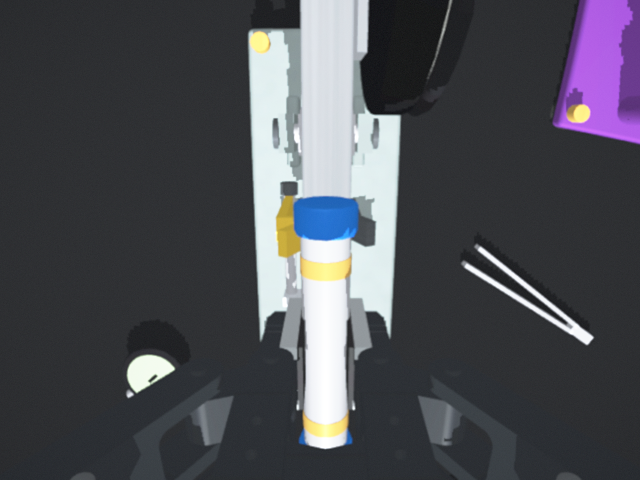

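View pics/m6.png

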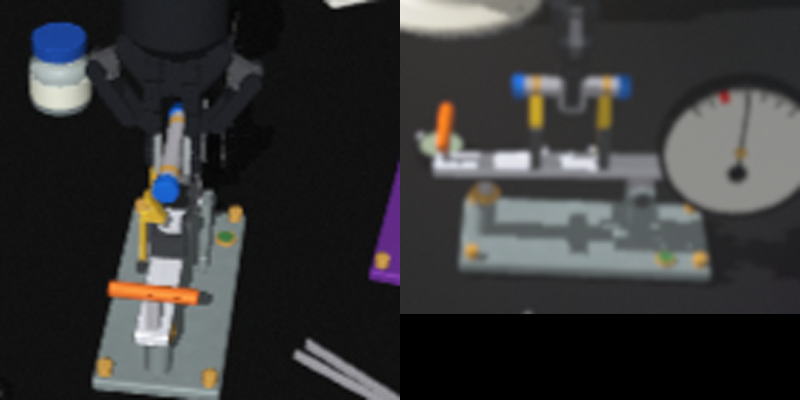

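The tube is centred over the forks in both views. Before descending I'll check the jaw's hinge shaft height against the fingertips.

Run:
```python
from tgt import *
for f in ('w5.npz','sideA.npz'):
    c=dict(np.load(f));P,u,v=cloud(c,np.ones((480,640),bool))
    q=P-stand2w(0,0,.075);q=Rb(1.8).inv().apply(q)
    s=(q[:,1]>-.088)&(q[:,1]<-.042)&(q[:,2]>-.02)&(q[:,2]<.12)
    for a in np.arange(-.036,.036,.003):
        t=s&(q[:,0]>a)&(q[:,0]<a+.003)
        if t.sum(): print(f,a.round(3),t.sum(),np.percentile(q[t,2],[5,50,95]).round(4),(q[t,1].min()).round(4),q[t,1].max().round(4))
```

```text
w5.npz -0.024 167 [0.0163 0.0184 0.0234] -0.088 -0.0427
w5.npz -0.021 260 [0.0176 0.0189 0.023 ] -0.0879 -0.0442
w5.npz -0.018 146 [0.016  0.0178 0.0236] -0.0879 -0.0436
w5.npz -0.015 101 [0.0198 0.0229 0.0243] -0.088 -0.0436
w5.npz -0.012 268 [0.0225 0.0238 0.0249] -0.088 -0.0429
w5.npz -0.009 281 [0.0227 0.0237 0.025 ] -0.0879 -0.043
w5.npz -0.006 276 [0.0226 0.0239 0.0249] -0.088 -0.0423
w5.npz -0.003 283 [0.0226 0.0237 0.0249] -0.088 -0.0424
w5.npz 0.0 281 [0.0225 0.0237 0.0248] -0.0879 -0.0424
w5.npz 0.003 260 [0.0225 0.0237 0.0248] -0.0875 -0.0424
w5.npz 0.006 260 [0.0224 0.0237 0.0249] -0.088 -0.0425
w5.npz 0.009 256 [0.0221 0.0234 0.0246] -0.0877 -0.0425
sideA.npz -0.021 9 [0.018  0.0192 0.0457] -0.0732 -0.0427
sideA.npz -0.018 13 [0.0127 0.0525 0.0708] -0.087 -0.0424
sideA.npz -0.015 4 [0.0413 0.0453 0.0524] -0.0469 -0.0423
sideA.npz -0.012 4 [0.0239 0.03   0.0578] -0.0666 -0.0425
sideA.npz -0.009 12 [0.0228 0.0242 0.0421] -0.0658 -0.0424
sideA.npz -0.006 11 [0.0228 0.0241 0.035 ] -0.0678 -0.0421
sideA.npz -0.003 12 [0.0227 0.0239 0.0252] -0.0716 -0.0426
sideA.npz 0.0 14 [0.0217 0.0242 0.0328] -0.0712 -0.043
sideA.npz 0.003 9 [0.0227 0.024  0.0381] -0.068 -0.0421
sideA.npz 0.006 2 [0.0296 0.0319 0.0342] -0.0434 -0.0424
sideA.npz 0.009 5 [0.0217 0.0373 0.047 ] -0.0608 -0.042
sideA.npz 0.012 4 [0.0194 0.0259 0.0346] -0.0621 -0.0426
sideA.npz 0.015 1 [0.0644 0.0644 0.0644] -0.0424 -0.0424
sideA.npz 0.018 1 [0.0724 0.0724 0.0724] -0.0451 -0.0451
```

Emit:
{"api": "arm_command", "payload": {
  "rows": [0,0.8,0,0,0,0,-1,0,1.6,0,0,0,0,-1,0,2.2,0,0,0,0,-1,0,2.7,0,0,0,0,-1,0,3.2,0,0,0,0,-1,0,3.7,-0.1,0,0,0,-1,0,4.1,-0.1,0,0,0,-1,0,4.5,-0.1,0,0,0,-1,0,4.8,-0.1,0,0,0,-1,0,5.0,-0.1,0,0,0,-1,0,5.1,-0.1,0,0,0,-1,0,5.1,-0.1,0,0,0,-1]
}}

```text
time: 8.27
ee_pos: [0.5313, 0.0517, 0.1786]
tcp_rot: [-88.2, -0.0, -9.1]
wrist_force: [-2.0, -1.0, 4.4]
opening: 0.0137
```

```bash
cat > look.py <<'E'
from tgt import *
import sys
k=sys.argv[1]
p,R=tcp_for([0,-.065,.05],1.8,[0,.0554,.0005]);plan(p,R)
c=cam('wrist','w'+k);s=cam('side','s'+k);d=cam('scene','d'+k)
A=cv2.resize(s['pixels'][150:290,260:400],(400,400),interpolation=cv2.INTER_CUBIC);B=cv2.resize(d['pixels'][190:300,290:430],(400,314),interpolation=cv2.INTER_CUBIC)
o=np.zeros((400,800,3),np.uint8);o[:,:400]=A;o[:314,400:]=B;cv2.imwrite('pics/m%s.png'%k,o)
E
python3 look.py 7
```

```text
t 8.27 ee [0.5313 0.0517 0.1786] [-8.82e+01 -4.00e-02 -9.11e+00] F [-2.  -1.   4.4] open 0.0137
plan [0.02, 0.02, -0.07] [0.0, 0.09, 0.04]
```

View pics/m7.png

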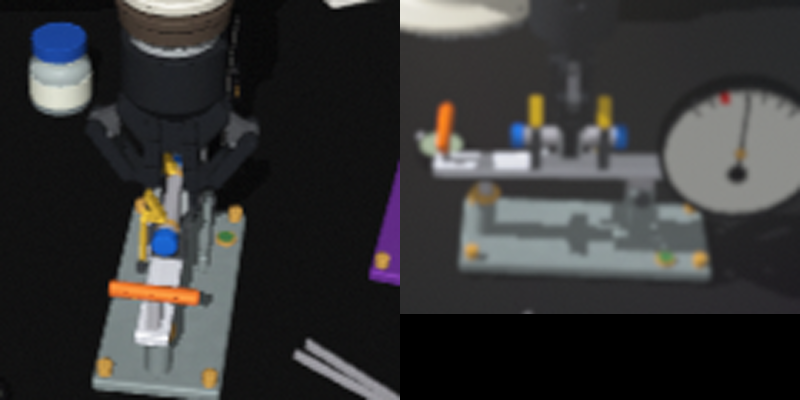

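View pics/w7.png

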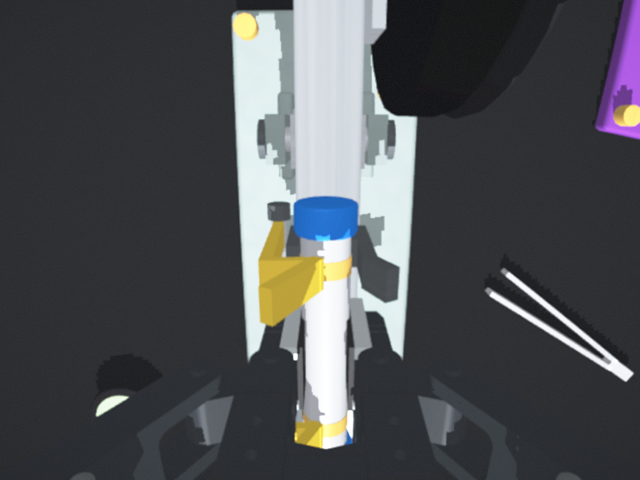

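The claws appear to have closed over the tube, with the claw tip at the tube's middle at (322,262). The force is only 4 N, so I'll press slightly further to check it is home.

Emit:
{"api": "arm_command", "payload": {
  "rows": [0,0.1,0,0,0,0,-1,0,0.2,0,0,0,0,-1,0,0.3,0,0,0,0,-1,0,0.3,0,0,0,0,-1]
}}

```text
time: 8.75
ee_pos: [0.5319, 0.0516, 0.1782]
tcp_rot: [-88.2, -0.2, -9.1]
wrist_force: [-7.1, -3.3, 23.9]
opening: 0.0135
```

```bash
python3 look.py 8
cat > claw.py <<'E'
from tgt import *
c=cam('wrist')
P,u,v=cloud(c,np.ones((480,640),bool));Y=hsv(c,18,34,s=130)[v,u]
q=Rb(1.8).inv().apply(P-stand2w(0,0,.075))
s=Y&(abs(q[:,0])<.03)&(q[:,1]>-.042)&(q[:,1]<-.022)&(q[:,2]>.058)&(q[:,2]<.1)
print('claw n',s.sum(),'X',q[s,0].min(),q[s,0].max(),'Z',q[s,2].min(),q[s,2].max())
b=hsv(c,100,125)[v,u]&(abs(q[:,0])<.03)&(q[:,1]>-.04)&(q[:,1]<.0)
print('cap top z',np.percentile(q[b,2],98),'X',np.percentile(q[b,0],[1,99]),'Y',np.percentile(q[b,1],[1,99]))
E
python3 claw.py
```

```text
t 8.75 ee [0.5319 0.0516 0.1782] [-88.17  -0.24  -9.13] F [-7.1 -3.3 23.9] open 0.0135
plan [-0.04, -0.01, -0.08] [-0.03, 0.08, 0.24]
claw n 3418 X -0.01955277485826743 -0.0007164361411272258 Z 0.05800036377741297 0.08422263303198857
cap top z 0.05991028528674048 X [-0.01011974  0.0089088 ] Y [-0.02489393 -0.01522452]
```

Emit:
{"api": "arm_command", "payload": {
  "rows": [0,-0.25,0,0,0,0,-1,0,-0.25,0,0,0,0,0,0,-0.25,0,0,0,0,0,0,-0.25,0,0,0,0,0,0,-0.25,0,0,0,0,0,0,-1,0,0,0,0,0,0,-2.5,0,0,0,0,0,0,-5,0,0,0,0,0,0,-7.5,0,0,0,0,0,0,-9,0,0,0,0,0,0,-9,0,0,0,0,0]
}}

```text
time: 9.87
ee_pos: [0.5318, 0.0491, 0.2689]
tcp_rot: [-88.1, -0.3, -9.1]
wrist_force: [0.6, -0.6, 0.4]
opening: 0.0427
```

```bash
python3 look.py 9; python3 claw.py; python3 -c "
from h import *
print(sensors.get_obs()['q'].round(1))"
```

```text
t 9.87 ee [0.5318 0.0491 0.2689] [-88.13  -0.31  -9.11] F [ 0.6 -0.6  0.4] open 0.0427
plan [-0.12, 9.06, -0.12] [-0.07, 0.1, 0.3]
claw n 963 X -0.02028962970423523 -0.0016442093156434016 Z 0.05802666629252886 0.08466498788326937
cap top z 0.06026116502326614 X [-0.01017807  0.0082434 ] Y [-0.02493508 -0.01520915]
[  4.6   1.7   2.1  90.1   1.7 103.7]
```

View pics/w9.png

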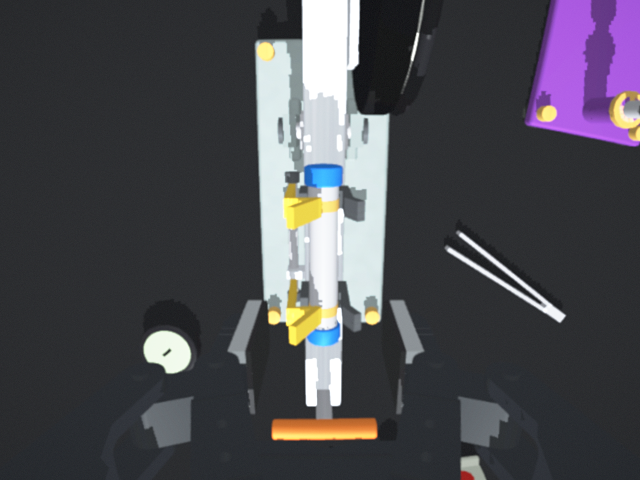

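View pics/m9.png

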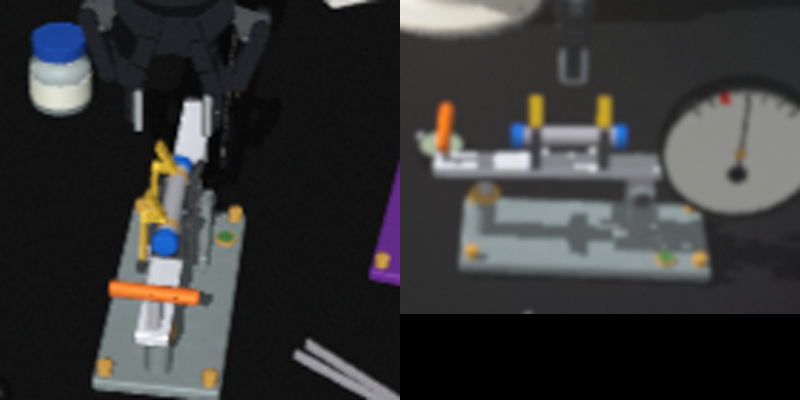

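Tube seated, both claws over it, finger clear. Now reading the mark angle by rectifying the dial face from the scene camera.

```bash
cat > dial.py <<'E'
from tgt import *
import sys
def rect(c,tilt,x=.038,S=3.5):
    # output: u=(beam y-80mm) to the LEFT positive handle side -> keep image as seen from +x: right = +y
    N=int(.16*1000*S)
    jj,ii=np.meshgrid(np.arange(N),np.arange(N))
    y=.080+(jj-N/2)/S/1000; z=.058-(ii-N/2)/S/1000
    B=np.stack([np.full(y.size,x),y.ravel(),z.ravel()],1)
    W=Rb(tilt).apply(B)+stand2w(0,0,.075)
    T=np.linalg.inv(np.array(c['world_from_camera']));q=W@T[:3,:3].T+T[:3,3];q=q*[1,-1,-1]
    p=cv2.projectPoints(q.reshape(-1,1,3),np.zeros(3),np.zeros(3),np.array(c['camera_matrix']),np.array(c['D'],float))[0].reshape(N,N,2).astype(np.float32)
    return cv2.remap(c['pixels'],p[...,0],p[...,1],cv2.INTER_CUBIC),N,S
if __name__=='__main__':
    c=cam('scene');im,N,S=rect(c,1.8)
    cv2.circle(im,(N//2,N//2),2,(0,255,0),-1)
    for r in (70,57): cv2.circle(im,(N//2,N//2),int(r*S),(0,255,0),1)
    cv2.imwrite('pics/dial_%s.png'%sys.argv[1],im)
E
python3 dial.py a
```

```text
(no output)
```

View pics/dial_a.png

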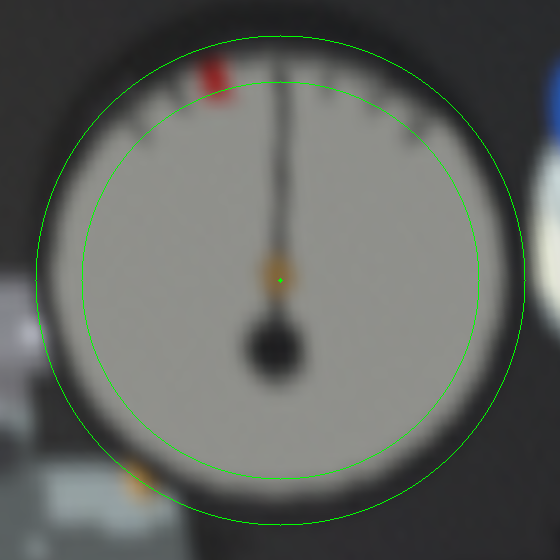

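```bash
cat > ang.py <<'E'
from dial import *
def measure(c,tilt):
    im,N,S=rect(c,tilt)
    H=cv2.cvtColor(im,cv2.COLOR_BGR2HSV);jj,ii=np.meshgrid(np.arange(N),np.arange(N))
    r=np.hypot(jj-N/2,ii-N/2)/S
    hub=((H[...,0]>8)&(H[...,0]<25)&(H[...,1]>70)&(r<10));h=np.array([jj[hub].mean(),ii[hub].mean()])
    r=np.hypot(jj-h[0],ii-h[1])/S
    R=((H[...,0]<8)|(H[...,0]>170))&(H[...,1]>110)&(r<64)&(r>45)
    m=np.array([jj[R].mean(),ii[R].mean()])
    am=np.degrees(np.arctan2(h[0]-m[0],h[1]-m[1]))
    g=cv2.cvtColor(im,cv2.COLOR_BGR2GRAY).astype(float)
    # needle: darkest radial between 15 and 50mm
    best=[]
    for a in np.arange(-10,35,.1):
        rr=np.arange(14,46,.5)*S;x=h[0]-rr*np.sin(np.radians(a));y=h[1]-rr*np.cos(np.radians(a))
        best.append((cv2.remap(g.astype(np.float32),x.astype(np.float32)[None],y.astype(np.float32)[None],1).mean(),a))
    b=np.array(best);w_=np.clip(b[:,0].min()+6-b[:,0],0,None);an=(w_*b[:,1]).sum()/w_.sum()
    print('hub',h.round(1),'mark',am.round(2),'r',(np.hypot(*(m-h))/S).round(1),'needle',an.round(2),'diff deg',(am-an).round(2))
    return im
if __name__=='__main__':
    c=cam('scene');im=measure(c,float(sys.argv[2]));cv2.imwrite('pics/dial_%s.png'%sys.argv[1],im)
E
python3 ang.py b 1.8
python3 - <<'E'
from tgt import *
H=[0,-.175,.058]
def Rh(t): return Rb(t)*Ro.from_euler('z',90,degrees=True)*Ro.from_euler('x',-90,degrees=True)
for h in (.09,.0):
    R=Rh(1.8);p=beam2w(np.array(H)+[0,0,h],1.8)-R.apply([0,.054,0]);print(p.round(4),R.as_euler('xyz',degrees=True).round(2));plan(p,R)
E
```

```text
hub [277.3 275.5] mark 17.73 r 59.2 needle -2.09 diff deg 19.82
[ 0.5134 -0.0601  0.2714] [-90.   -1.8  80.8]
t 10.17 ee [0.5306 0.049  0.2636] [-88.23   0.1   -9.1 ] F [-0.2 -0.1  0.4] open 0.0428
plan [0.03, -1.12, -11.02] [-0.06, -89.91, -0.1]
[ 0.5138 -0.0573  0.1814] [-90.   -1.8  80.8]
t 10.17 ee [0.5306 0.049  0.2636] [-88.23   0.1   -9.1 ] F [-0.2 -0.1  0.4] open 0.0428
plan [0.04, 7.88, -11.01] [-0.06, -89.91, -0.1]
```

Emit:
{"api": "arm_command", "payload": {
  "rows": [0,-0.5,-2,0,-7,0,0,0,-1.1,-4,0,-14,0,0,0,-1.1,-6,0,-21,0,0,0,-1.1,-8,0,-28,0,0,0,-1.1,-10,0,-35,0,0,0,-1.1,-11,0,-42,0,0,0,-1.1,-11,0,-49,0,0,0,-1.1,-11,0,-56,0,0,0,-1.1,-11,0,-63,0,0,0,-1.1,-11,0,-70,0,0,0,-1.1,-11,0,-77,0,0,0,-1.1,-11,0,-84,0,0]
}}

```text
time: 11.17
ee_pos: [0.5132, -0.0598, 0.2715]
tcp_rot: [-89.8, -1.8, 75.2]
wrist_force: [0.4, -0.1, 0.4]
opening: 0.0428
```

```bash
cat >> tgt.py <<'E'
HB=np.array([0,-.175,.058])
def Rh(t): return Rb(t)*Ro.from_euler('z',90,degrees=True)*Ro.from_euler('x',-90,degrees=True)
def hand(t,h=0):
    R=Rh(t);return beam2w(HB+[0,0,h],t)-R.apply([0,.054,0]),R
E
python3 - <<'E'
from tgt import *
plan(*hand(1.8,.09))
E
```

```text
t 11.17 ee [ 0.5132 -0.0598  0.2715] [-89.76  -1.78  75.23] F [ 0.4 -0.1  0.4] open 0.0428
plan [-0.02, 0.01, -0.02] [-0.07, -5.56, -0.01]
```

Emit:
{"api": "arm_command", "payload": {
  "rows": [0,0,0,0,-5.6,0,0,0,0,0,0,-5.6,0,0,0,0,0,0,-5.6,0,0]
}}

```text
time: 11.42
ee_pos: [0.5133, -0.0598, 0.2718]
tcp_rot: [-89.9, -1.8, 80.3]
wrist_force: [-0.3, -0.1, 0.5]
opening: 0.0426
```

Run:
```python
from tgt import *
plan(*hand(1.8,.09))
plan(*hand(1.8,.0))
c=cam('wrist','w10')
o=sensors.get_obs();R0=Ro.from_euler('xyz',o['tcp_rot'],degrees=True)
P,u,v=cloud(c,hsv(c,3,14));Q=R0.inv().apply(P-o['ee_pos']);s=(abs(Q[:,0])<.04)&(abs(Q[:,2])<.06)&(Q[:,1]>.08);Q=Q[s]
print(len(Q),Q.min(0).round(4),Q.max(0).round(4),np.median(Q,0).round(4)); print(np.degrees(np.arctan(np.polyfit(Q[:,2],Q[:,0],1)[0])))
```

```text
t 11.42 ee [ 0.5133 -0.0598  0.2718] [-89.94  -1.8   80.31] F [-0.3 -0.1  0.5] open 0.0426
plan [-0.03, 0.03, -0.01] [-0.05, -0.49, -0.0]
t 11.42 ee [ 0.5133 -0.0598  0.2718] [-89.94  -1.8   80.31] F [-0.3 -0.1  0.5] open 0.0426
plan [-0.03, 9.03, -0.02] [-0.05, -0.49, -0.0]
1019 [-0.0112  0.1372 -0.0597] [0.0088 0.2734 0.0324] [ 0.0031  0.1405 -0.0005]
1.854630254252075
```

View pics/w10.png

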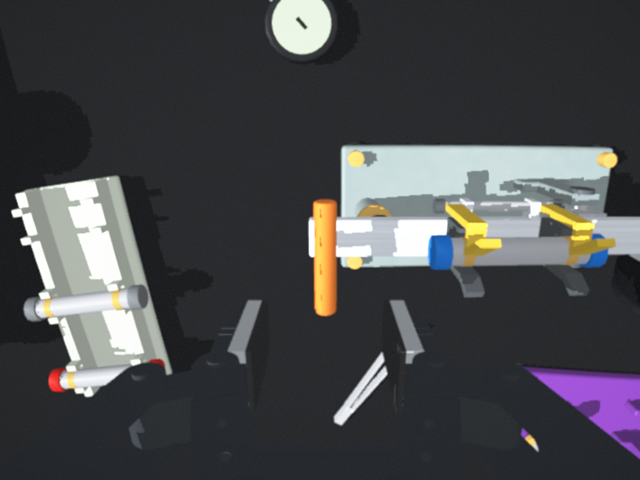

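The handle is at column 325, which is also where the gripped tube sat. I'll descend partway and check again.

Emit:
{"api": "arm_command", "payload": {
  "rows": [0.1,2,0,0,-0.5,0,0,0.1,4,0,0,-0.5,0,0,0.1,5.5,0,0,-0.5,0,0,0.1,6,0,0,-0.5,0,0,0.1,6,0,0,-0.5,0,0]
}}

```text
time: 11.88
ee_pos: [0.5134, -0.0569, 0.2111]
tcp_rot: [-89.9, -1.8, 80.9]
wrist_force: [0.1, -0.4, 0.0]
opening: 0.0427
```

```bash
cat > hl.py <<'E'
from tgt import *
import sys
plan(*hand(1.8,.0))
c=cam('wrist','w'+sys.argv[1])
o=sensors.get_obs();R0=Ro.from_euler('xyz',o['tcp_rot'],degrees=True)
P,u,v=cloud(c,hsv(c,3,14));Q=R0.inv().apply(P-o['ee_pos']);s=(abs(Q[:,0])<.02)&(abs(Q[:,2])<.04)&(Q[:,1]>.03);Q=Q[s]
print(len(Q),np.percentile(Q,[1,50,99],axis=0).round(4)); print('cols',np.percentile(u[s],[1,99]),np.degrees(np.arctan(np.polyfit(Q[:,2],Q[:,0],1)[0])))
E
python3 hl.py 11
```

```text
t 11.88 ee [ 0.5134 -0.0569  0.2111] [-89.87  -1.79  80.88] F [ 0.1 -0.4  0. ] open 0.0427
plan [-0.12, 2.96, -0.06] [-0.13, 0.08, -0.01]
2485 [[-0.0109  0.0783 -0.0298]
 [ 0.001   0.0806  0.0025]
 [ 0.0047  0.2123  0.0323]]
cols [308. 337.] -0.2530739910588658
```

View pics/w11.png

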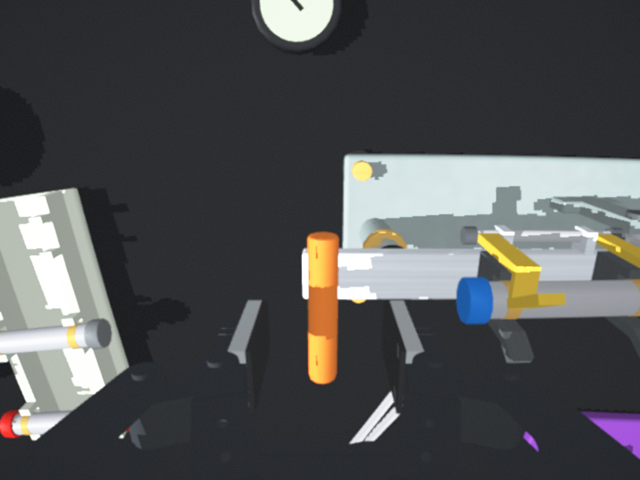

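Centred on the pads (column 323). I'll descend 3 cm and grip.

Emit:
{"api": "arm_command", "payload": {
  "rows": [0,1,0,0,0,0,0,0,2,0,0,0,0,0,0,2.7,0,0,0,0,0,0,3,0,0,0,0,0,0,3,0,0,0,0,0,0,3,0,0,0,0,-1,0,3,0,0,0,0,-1,0,3,0,0,0,0,-1,0,3,0,0,0,0,-1,0,3,0,0,0,0,-1,0,3,0,0,0,0,-1,0,3,0,0,0,0,-1],
  "force": 50
}}

```text
time: 12.93
ee_pos: [0.5142, -0.057, 0.1831]
tcp_rot: [-90.1, -1.7, 80.9]
wrist_force: [-1.2, -5.9, 1.8]
opening: 0.0102
```

```bash
python3 hl.py 12; python3 ang.py c 1.8
```

```text
t 12.93 ee [ 0.5142 -0.057   0.1831] [-90.08  -1.67  80.94] F [-1.2 -5.9  1.8] open 0.0102
plan [-0.04, 0.16, 0.03] [0.07, 0.14, -0.13]
3433 [[-0.0062  0.0447 -0.0292]
 [ 0.0015  0.0511  0.0036]
 [ 0.0057  0.1827  0.0328]]
cols [308. 343.] -0.12493954402706249
hub [278.3 275.2] mark 17.98 r 59.2 needle -1.71 diff deg 19.69
```

View pics/w12.png

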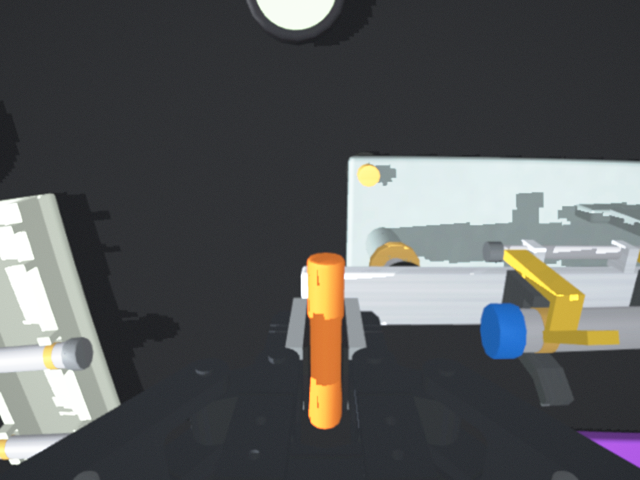

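```bash
cat > arc.py <<'E'
import numpy as np,sys
px,py=17.5,11.0
for f in map(float,sys.argv[1:]):
    a=np.radians(f);c,s=np.cos(a),np.sin(a);print(f,round(px*(1-c)+py*s,2),round(-px*s+py*(1-c),2))
E
python3 arc.py 0.5 1 2 3 4 5 6 7 8 9
```

```text
0.5 0.1 -0.15
1.0 0.19 -0.3
2.0 0.39 -0.6
3.0 0.6 -0.9
4.0 0.81 -1.19
5.0 1.03 -1.48
6.0 1.25 -1.77
7.0 1.47 -2.05
8.0 1.7 -2.33
9.0 1.94 -2.6
```

Emit:
{"api": "arm_command", "payload": {
  "rows": [0.05,-0.1,0,0,0,0.5,-1,0.14,-0.25,0,0,0,1,-1,0.34,-0.55,0,0,0,2,-1,0.55,-0.85,0,0,0,3,-1,0.76,-1.14,0,0,0,4,-1,0.98,-1.43,0,0,0,5,-1,1.2,-1.72,0,0,0,6,-1,1.42,-2,0,0,0,7,-1,1.65,-2.28,0,0,0,8,-1,1.65,-2.28,0,0,0,8,-1]
}}

```text
time: 13.87
ee_pos: [0.5169, -0.0405, 0.2067]
tcp_rot: [-90.1, 6.3, 81.0]
wrist_force: [-1.6, -8.3, 0.3]
opening: 0.0103
```

```bash
cat > chk.py <<'E'
from dial import *
from ang import measure
k,tl=sys.argv[1],float(sys.argv[2])
plan(*hand(tl))
im=measure(cam('scene','d'+k),tl)
s=cam('side','s'+k);d=cv2.imread('pics/d%s.png'%k)
A=cv2.resize(s['pixels'][140:290,260:400],(373,400),interpolation=cv2.INTER_CUBIC);B=cv2.resize(d[180:300,290:440],(427,342),interpolation=cv2.INTER_CUBIC)
o=np.zeros((400,800,3),np.uint8);o[:,:373]=A;o[:342,373:]=B;cv2.imwrite('pics/m%s.png'%k,o);cv2.imwrite('pics/dial_%s.png'%k,im)
# bar slope/height from side cam
P,u,v=cloud(s,np.ones((480,640),bool));q=P-stand2w(0,0,.075);q=Ro.from_euler('z',9.2,degrees=True).apply(q)
w_=cam('wrist','w'+k)
E
python3 chk.py 13 -6.2
```

```text
t 13.87 ee [ 0.5169 -0.0405  0.2067] [-90.09   6.34  81.  ] F [-1.6 -8.3  0.3] open 0.0103
plan [-0.04, 0.15, 0.03] [0.11, 0.2, -0.14]
hub [276.6 273.9] mark 18.16 r 59.1 needle 7.03 diff deg 11.13
```

View pics/m13.png

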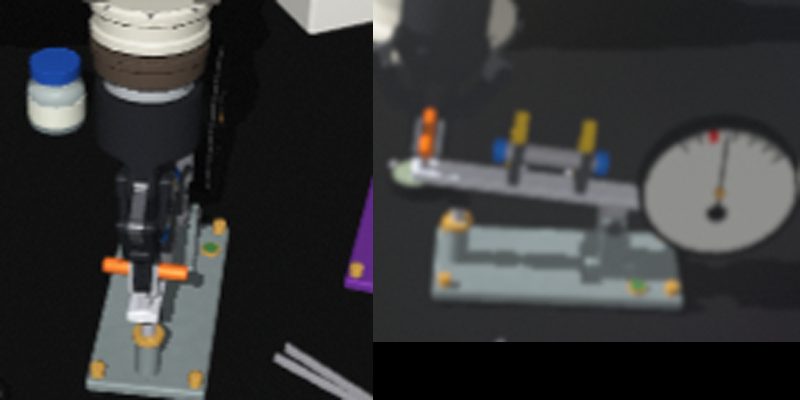

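```bash
python3 arc.py 0.5 1 2 3 4 5 6 7 8 9 10 10.7 11.2
```

```text
0.5 0.1 -0.15
1.0 0.19 -0.3
2.0 0.39 -0.6
3.0 0.6 -0.9
4.0 0.81 -1.19
5.0 1.03 -1.48
6.0 1.25 -1.77
7.0 1.47 -2.05
8.0 1.7 -2.33
9.0 1.94 -2.6
10.0 2.18 -2.87
10.7 2.35 -3.06
11.2 2.47 -3.19
```

Emit:
{"api": "arm_command", "payload": {
  "rows": [0.05,-0.1,0,0,0,0.5,-1,0.14,-0.25,0,0,0,1,-1,0.34,-0.55,0,0,0,2,-1,0.55,-0.85,0,0,0,3,-1,0.76,-1.14,0,0,0,4,-1,0.98,-1.43,0,0,0,5,-1,1.2,-1.72,0,0,0,6,-1,1.42,-2,0,0,0,7,-1,1.65,-2.28,0,0,0,8,-1,1.88,-2.55,0,0,0,9,-1,2.1,-2.8,0,0,0,9.9,-1,2.3,-3,0,0,0,10.7,-1]
}}

```text
time: 15.02
ee_pos: [0.5207, -0.0144, 0.2334]
tcp_rot: [-90.0, 17.0, 81.0]
wrist_force: [-0.0, -5.2, 1.8]
opening: 0.0102
```

Emit:
{"api": "arm_command", "payload": {
  "rows": [0,0,0,0,0,0,-1,0,0,0,0,0,0,-1,0,0,0,0,0,0,-1,0,0,0,0,0,0,-1,0,0,0,0,0,0,-1,0,0,0,0,0,0,-1,0,0,0,0,0,0,-1,0,0,0,0,0,0,-1,0,0,0,0,0,0,-1,0,0,0,0,0,0,-1,0,0,0,0,0,0,-1,0,0,0,0,0,0,-1]
}}

```text
time: 16.02
ee_pos: [0.5206, -0.0147, 0.2331]
tcp_rot: [-90.0, 16.9, 81.0]
wrist_force: [0.7, -3.1, -0.7]
opening: 0.0104
```

```bash
python3 chk.py 14 -17.5
```

```text
t 16.02 ee [ 0.5206 -0.0147  0.2331] [-90.02  16.9   80.99] F [ 0.7 -3.1 -0.7] open 0.0104
plan [0.16, -0.19, -0.01] [0.07, 0.18, 0.6]
hub [269.8 268. ] mark 19.54 r 59.3 needle 17.15 diff deg 2.39
```

View pics/m14.png

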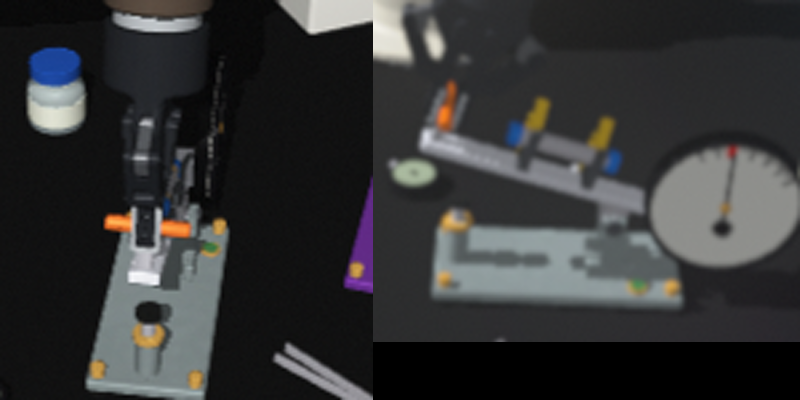

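View pics/dial_14.png

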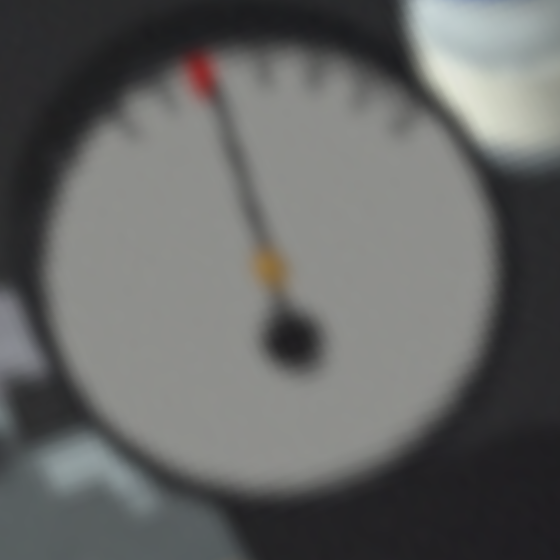

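The needle is about 2.2° short of the mark and the keel is still seated. I'll make a small correction.

Emit:
{"api": "arm_command", "payload": {
  "rows": [0.1,-0.13,0,0,0,0.5,-1,0.19,-0.27,0,0,0,1,-1,0.3,-0.42,0,0,0,1.5,-1,0.4,-0.57,0,0,0,2,-1,0.46,-0.67,0,0,0,2.4,-1,0.46,-0.67,0,0,0,2.4,-1,0.46,-0.67,0,0,0,2.4,-1,0.46,-0.67,0,0,0,2.4,-1,0.46,-0.67,0,0,0,2.4,-1,0.46,-0.67,0,0,0,2.4,-1,0.46,-0.67,0,0,0,2.4,-1,0.46,-0.67,0,0,0,2.4,-1]
}}

```text
time: 17.17
ee_pos: [0.5216, -0.0085, 0.2381]
tcp_rot: [-90.0, 19.3, 81.0]
wrist_force: [0.8, -1.5, 0.0]
opening: 0.0104
```

Emit:
{"api": "arm_command", "payload": {
  "rows": [0,0,0,0,0,0,-1,0,0,0,0,0,0,-1,0,0,0,0,0,0,-1,0,0,0,0,0,0,-1,0,0,0,0,0,0,-1,0,0,0,0,0,0,-1,0,0,0,0,0,0,-1,0,0,0,0,0,0,-1,0,0,0,0,0,0,-1,0,0,0,0,0,0,-1,0,0,0,0,0,0,-1,0,0,0,0,0,0,-1]
}}

```text
time: 18.17
ee_pos: [0.5216, -0.0084, 0.2382]
tcp_rot: [-90.0, 19.3, 81.0]
wrist_force: [0.4, -2.3, 0.8]
opening: 0.0101
```

```bash
python3 chk.py 15 -18; python3 ang.py x -18
```

```text
t 18.17 ee [ 0.5216 -0.0084  0.2382] [-90.02  19.3   80.99] F [ 0.4 -2.3  0.8] open 0.0101
plan [-0.19, 0.34, -0.01] [0.08, 0.18, -1.3]
hub [275.9 277. ] mark 17.6 r 59.5 needle 17.59 diff deg 0.01
hub [276.1 277. ] mark 17.65 r 59.5 needle 17.68 diff deg -0.03
```

View pics/dial_15.png

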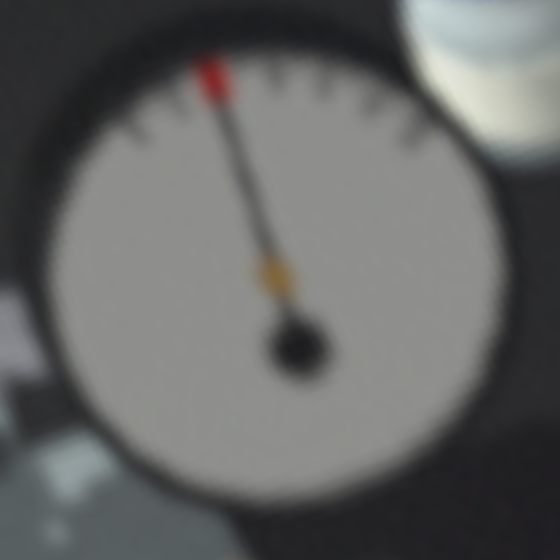

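View pics/m15.png

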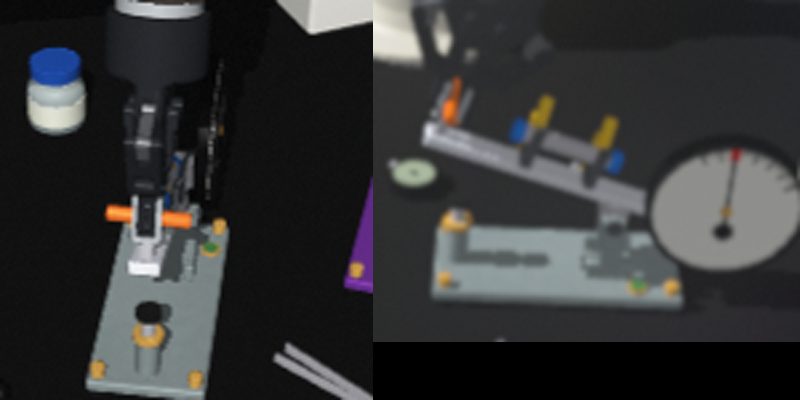

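View pics/w15.png

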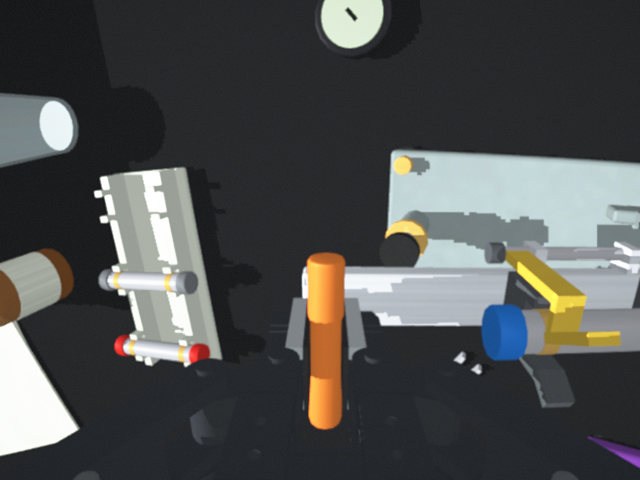

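```bash
python3 - <<'E'
from h import *
print(bot.job_done()); o=sensors.get_obs();print(o['time'],o['wrist_force'])
E
python3 ang.py y -18 || true
```

```text
the job is handed in; nothing more can be done
None
the job is handed in; nothing more can be done
the job is handed in; nothing more can be done
```

The job is handed in at about 18 s of the 58 s allowed, with the arm still holding the beam at the red mark. No verdict was reported, so what follows is from my own checks.

- **Tube:** I took the blue-capped tube from the rack and pressed it into the forks. At 24 N it moved less than 1 mm further. After release, both yellow claws lay over it, their tips about where they were before the press. The cap top was 60 mm above the crossbar axis, as it should be when home.
- **Beam:** I gripped the orange handle bar at 50 N and rocked it up about 20° in three steps. The first try stopped about 2.4° short, so I corrected it.
- **Last readings:** After about 1.5 s of holding, the needle was within 0.05° of the mark in two successive pictures, both about 17.6°. The dial centre was within about 1 mm of where a seated beam puts it. The wrist force was about 2.5 N, with no upward pull.

**What disagreed or went unchecked:**
- **Grip angle:** The gripper is tilted 19.3° while the needle reads about 17.6°, so the handle turned slightly in the grip. I trusted the dial.
- **Crossbar contact:** I inferred it from the dial position and the small wrist force rather than measuring it.
- **Jaw at the end:** It looked shut in the last wrist and scene pictures, but I did not measure it again there.
- **Bystanders:** The other tubes, bottle, beaker, jar, stopwatch and forceps looked untouched, but I did not re-measure their positions.

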